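# Open the dry-storage canister and lift out the specimen carrier

### The job

Unscrew the ribbed grey lid of the leaning dry-storage canister until its thread is free, lift it off and set it down the right way up, flat in the white sample tray. Then draw the carrier of polished specimens out of the canister by its black knob and stand it upright in the same tray beside the lid. Do not knock over or push about the two bottles and the round steel test block that stand behind.

Things in the scene. Friction and masses are not known exactly. Their poses are not given: they have to be found in the camera images.
- cradle: Grey sheet-metal cradle, 130 x 110 mm base, fixed to the worktop (does not move or turn). Origin: centre of the underside of its base; at yaw 0 its x axis points away from the robot and the canister in it leans 30 degrees from upright towards its own -x side.
- canister: Plain aluminium canister, 62 mm across, 78 mm long, clamped in the cradle (cannot turn). Origin: centre of its mouth (neck rim); z runs along its axis out of the mouth, leaning 30 degrees from vertical; its y axis is level. Neck 25 mm long, 46 mm across, with a right-hand outside thread of 7 mm pitch; bore 41 mm wide, 72 mm deep.
- lid: Tall ribbed grey screw lid, hollow round cap 62 mm across, 62 mm high, 70 g. Origin: centre of its open lower rim; z out through its closed top. Screwed home, its origin lies 25 mm down the neck, its top 37 mm beyond the mouth. Unscrews anticlockwise seen from its top, with little friction, rises 7 mm a turn, is free after 1.6 turns (11 mm); stays where left. The carrier's knob is inside.
- carrier: Specimen carrier: three round mounts between four 36 mm steel discs, black eight-sided knob on top; 100 mm high in all, 140 to 280 g, flat base. Origin: centre of the base; z up through the knob. Knob 20 mm across flats, 28 mm long (72 to 100 mm from the origin). Stands loose in the canister, leaning with it, the whole knob beyond the mouth; comes out 72 mm along the canister's axis.
- sample_tray: White rectangular sample tray, loose, 400 g, 148 mm (its x) by 203 mm (its y), rim 20 mm high, 3 mm walls, floor 2 mm thick. Origin: centre of its underside.
- lens_cleaner: White bottle with blue cap, 35 mm across, 98 mm high, standing behind the work; bystander. Origin: centre of its underside.
- etchant_dropper: Small amber bottle with black cap, 33 mm across, 74 mm high, standing behind the work; bystander. Origin: centre of its underside.
- test_block_round: Flat round steel hardness test block, 55 mm across, 11 mm high, 190 g, lying behind the work; bystander. Origin: centre of its underside.
Things that resemble listed ones, but are neither listed nor needed, are in the scene too. Leave any red look-alike of the lid alone.

How it is judged (in metres and radians):
On the way, in this order (a step that is already met when the one before it is completed fails the run):
1. the lid is unscrewed and lifted clear of the canister (distance between lid and canister above 0.03 m and z of lid in the frame of canister above 0.01 m), for 0.1 s.
2. the lid stands the right way up, flat in the tray (x of lid in the frame of sample_tray between -0.045 and 0.045 m and y of lid in the frame of sample_tray between -0.073 and 0.073 m and z of lid in the frame of sample_tray below 0.007 m and angle between lid's own z axis and vertical below 0.1 rad and linear speed of lid below 0.05 m/s), for 0.2 s.
3. the carrier is drawn out of the canister (z of carrier in the frame of canister above -0.005 m), for 0.1 s.
At the end, for the whole second after the job is handed in: Lid right way up (within 6 degrees) and carrier upright (within 6 degrees), both resting on the floor of the sample tray, wholly inside its rim, the tray flat, all released and at rest (x of lid in the frame of sample_tray between -0.045 and 0.045 m and y of lid in the frame of sample_tray between -0.073 and 0.073 m and z of each of lid, carrier in the frame of sample_tray below 0.007 m and angle between each of lid, carrier, sample_tray's own z axis and vertical below 0.1 rad and x of carrier in the frame of sample_tray between -0.058 and 0.058 m and y of carrier in the frame of sample_tray between -0.086 and 0.086 m and linear speed of each of lid, carrier below 0.02 m/s); the robot touches nothing.
It fails at once if the blue-capped bottle is pushed more than 30 mm or tipped over (distance of lens_cleaner from where it was at the start of the episode above 0.03 m or angle between lens_cleaner's own z axis and vertical above 0.4 rad).
It fails at once if the amber bottle is pushed more than 30 mm or tipped over (distance of etchant_dropper from where it was at the start of the episode above 0.03 m or angle between etchant_dropper's own z axis and vertical above 0.4 rad).
It fails at once if the round test block is pushed more than 30 mm or tipped over (distance of test_block_round from where it was at the start of the episode above 0.03 m or angle between test_block_round's own z axis and vertical above 0.4 rad).
It also fails if it takes over 72 s, if anything falls off the work surface, if the arm or the gripper's body presses on something with over 40 N, if the wrist force passes 120 N, or if a joint passes its speed limit or range.

### The arm

A 6-joint arm with a two-finger parallel gripper is mounted at the origin on a cart in front of the work surface, level with it; the furniture and walls round the work are solid. World frame = base frame: x ahead of the robot, y to its left, z up, the work surface at z = 0. Lengths are in m, angles in degrees, forces in N, time in s.
With the tool pointing down it reaches from about 0.4 to 0.825 m from the base axis. Payload 7 kg.
Tool frame: the origin (TCP) lies midway between the tips of the shut fingers; the grasp point (between the pads) lies 19 mm behind it (ctrl.grip_point_offset is the distance from the TCP to the grasp point, in m); x points along the fingers, y is the direction in which the jaws open and shut, and the axes are right-handed (so a half turn about x gives the same grasp; the last joint's range is limited). The gripper opens to 88 mm and grips with 3 to 60 N. Pads are 19 mm wide; open, the fingers measure 130 mm over their backs; the gripper's body (78 mm by 193 mm) begins 47 mm behind the grasp point.
Start: joints at [-54.081, 20.546, 0.682, 0, -70.136, -16.507], TCP at [0.224, -0.637, 0.227] pointing down, gripper open.
Joint ranges: [-176.03, 176.03], [-82.01, 121.73], [-58.28, 71.71], [-173.87, 95.51], [-174.79, -0.11], [-173.66, 173.66]. Speed limits (degrees/s): [136.94, 136.94, 172.46, 180, 180, 180].

### API

Orientations are given as [roll, pitch, yaw] about the fixed x, y, z axes, in that order (R = Rz(yaw) Ry(pitch) Rx(roll)).
In Python, from plant import ctrl gives the robot as it stands.
- The arm moves only by the tool drive_tool, never from a script. Its argument "plan" is a list of rows, each a list of 3 entries, a list of its own where there are three numbers: the shift along the tool's x, y, z in m, then the turn, a rotation vector about the tool's x, y, z in degrees, then the opening, from 0 (shut) to 1 (fully open). In form: [[[dx, dy, dz], [wx, wy, wz], grip], ...]. A call has 1 to 20 rows; each row is the pose to reach, as a shift and turn from the pose measured when the call began, along the tool's axes at that moment; what a row does not reach only later rows make up. A row lasts 1/12 s, in which the tool goes at most 41.7 mm and 7.16 degrees, less where a joint would pass 70% of its speed; a pose out of reach is approached as far as the arm can. A call with a gripper value outside its range is refused whole. The fingers move at their own pace and stop on an object; the grip force is fixed at half the most. Time passes only in rows, so rows that repeat a pose let the fingers close. It gives the time, the measured TCP pose, the force and the opening at its end, in the units of the state.
- ctrl.get_obs(): the state, without advancing time (a new reading comes with each control period).
- ctrl.snapshot(name): name is "side" or "top"; returns the picture (420x560x3 uint8, blue, green, red); there is no depth.
- ctrl.get_calibration(name): a dict with "fx", "fy", "cx", "cy" (pixels), "dist_coeffs" ([k1, k2, p1, p2, k3] as OpenCV has them; the pictures are not rectified), "R" (3x3) and "t" (3): a world point X has camera coordinates R X + t. Camera axes: x right, y down, z forward; pixel columns grow to the right and rows downward; lengths in m; the calibration is good to about 2 mm. A picture is of the moment at which its call begins. get_calibration takes no time and is no camera call.
- ctrl.close_job(): hands the job in, once; it reports no verdict.
Trained networks look in the newest picture that a camera, given by its name, has taken for a name from the list of things; names that differ only in an ending like _2 or _b are one class to them, and where a whole thing is asked for, a point or a joint stands for the part that bears it (a point fixed in the world has none). Each returns a list of dicts, best first, with "confidence" (0 to 1); they miss things now and then, are a little off and sometimes report something else, mostly with a low value. They report only what shows in the picture. A call takes as long as a camera call. They do not tell look-alikes from the thing itself.
- ctrl.cut_out(camera, name): "pixels" (420x560 bool, what is visible of it) and "pixel" ([column, row] in pixels, amid what is visible of it).
- ctrl.landmark_of(camera, name): "pixel" ([column, row] in pixels: a listed point, or the origin of a listed thing).
The state is a dict: "clock": time; "joint_pos": joint angles; "qvel": joint speeds; "tau": joint torques, N m; "tool_pos": TCP position; "orientation": TCP orientation; "force": force on the tool from outside, world axes, zero at the start; "moment": the same for the moment, N m; "opening": finger opening in m.
Only numpy, scipy, OpenCV 4.12 (cv2) and the standard library are available. Lean on these libraries where they do the work, as an engineer would, in place of code of your own. Each camera call takes 0.05 s, during which the arm holds its last target. There are 200 camera calls.

## Working session

There is one attempt and no reset: what is moved stays moved. The work goes in short steps, Python scripts to look and compute and a tool call to move; the robot and the scene stay as the last step left them, time stands still between calls to the robot, and variables do not carry over. Pictures are saved under pics/ and viewed, about 8 in all and at most 12, crops included, and the job is handed in when it is done.

Besides the shell and the picture viewer there is one more tool, called by a JSON object that holds its "method" and its "body", one argument or row to a line. drive_tool: Moves the arm, as the interface text tells. Its arguments: {"type":"object","properties":{"plan":{"type":"array","items":{"type":"array"}}},"required":["plan"]}

```bash
mkdir -p pics; ls
cat > h.py <<'E'
import numpy as np,cv2
from plant import ctrl
from scipy.spatial.transform import Rotation as Ro
def cal(n):
    c=ctrl.get_calibration(n); K=np.array([[c['fx'],0,c['cx']],[0,c['fy'],c['cy']],[0,0,1.]])
    return K,np.array(c['dist_coeffs'],float),np.array(c['R']),np.array(c['t'])
def proj(n,X):
    K,d,R,t=cal(n); return cv2.projectPoints(np.atleast_2d(np.array(X,float)),cv2.Rodrigues(R)[0],t,K,d)[0][:,0]
def ray(n,p):
    K,d,R,t=cal(n); u=cv2.undistortPoints(np.array([[p]],float),K,d)[0,0]
    v=R.T@np.array([u[0],u[1],1]); return -R.T@t,v/np.linalg.norm(v)
def atz(n,p,z):
    o,v=ray(n,p); return o+v*(z-o[2])/v[2]
def tri(p1,p2,a='side',b='top'):
    o,v=ray(a,p1);q,w=ray(b,p2); s=np.linalg.lstsq(np.c_[v,-w],q-o,rcond=None)[0]
    A=o+v*s[0];B=q+w*s[1]; return (A+B)/2,np.linalg.norm(A-B)
E
python3 - <<'E'
from h import *
for n in ('side','top'):
    cv2.imwrite(f'pics/{n}0.png',ctrl.snapshot(n))
    o=ray(n,(280,210)); print(n,o)
    for m in 'cradle canister lid carrier sample_tray lens_cleaner etchant_dropper test_block_round'.split():
        print(m,[(np.round(d['pixel']),round(d['confidence'],2)) for d in ctrl.landmark_of(n,m)][:3],[(np.round(d['pixel']),round(d['confidence'],2),d['pixels'].sum()) for d in ctrl.cut_out(n,m)][:3])
print(ctrl.get_obs())
E
```

```text
pics
side (array([ 0.4923236 , -0.45084514,  0.58220938]), array([ 0.08334346,  0.82491732, -0.55907537]))
cradle [(array([261., 184.]), 0.72), (array([268., 216.]), 0.58)] [(array([270., 210.]), 0.97, np.int64(2219)), (array([334., 239.]), 0.37, np.int64(510))]
canister [(array([330., 253.]), 0.4)] [(array([272., 189.]), 0.66, np.int64(326))]
lid [(array([261., 182.]), 0.97), (array([201., 223.]), 0.62)] [(array([253., 173.]), 0.66, np.int64(1083)), (array([200., 212.]), 0.6, np.int64(960))]
carrier [] [(array([329., 209.]), 0.19, np.int64(302))]
sample_tray [(array([274., 298.]), 0.56)] [(array([272., 299.]), 0.98, np.int64(7264))]
lens_cleaner [(array([349., 289.]), 0.88), (array([267., 216.]), 0.66)] [(array([352., 274.]), 0.7, np.int64(877)), (array([331., 240.]), 0.43, np.int64(501))]
etchant_dropper [(array([333., 251.]), 0.86)] [(array([335., 240.]), 0.92, np.int64(548))]
test_block_round [(array([324., 217.]), 0.8), (array([266., 217.]), 0.64)] [(array([327., 213.]), 0.84, np.int64(289))]
top (array([0.46859899, 0.24819371, 0.9326415 ]), array([ 0.10196958, -0.01083297, -0.9
[... 670 characters left out ...]
46.]), 0.7)] [(array([201., 144.]), 0.62, np.int64(691))]
{'clock': 1.7, 'joint_pos': array([-5.40821808e+01,  2.05444479e+01,  6.81775937e-01, -9.63253472e-05,
       -7.01374623e+01, -1.65090554e+01]), 'qvel': array([-0.0366248 , -0.09083937, -0.06401571, -0.00468747,  0.05987484,
        0.04784818]), 'tau': array([-3.83051638e-04, -5.82373738e+01,  2.93298411e+01,  7.00268805e+00,
        1.24731206e-02, -2.41245232e-05]), 'tool_pos': array([ 0.22429817, -0.63660741,  0.22658115]), 'orientation': array([72.49380249, 89.99983805, 91.90253356]), 'force': array([ 0.38934224, -0.24538715, -0.38151981]), 'moment': array([-0.05564223,  0.03140448, -0.00175933]), 'opening': 0.08763393893746556}
```

Run:
```python
import cv2
a=cv2.imread('pics/side0.png')[130:370,140:440];cv2.imwrite('pics/s0c.png',cv2.resize(a,None,fx=2.5,fy=2.5,interpolation=2))
a=cv2.imread('pics/top0.png')[100:340,140:440];cv2.imwrite('pics/t0c.png',cv2.resize(a,None,fx=2.5,fy=2.5,interpolation=2))
```

```text
(no output)
```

View pics/s0c.png

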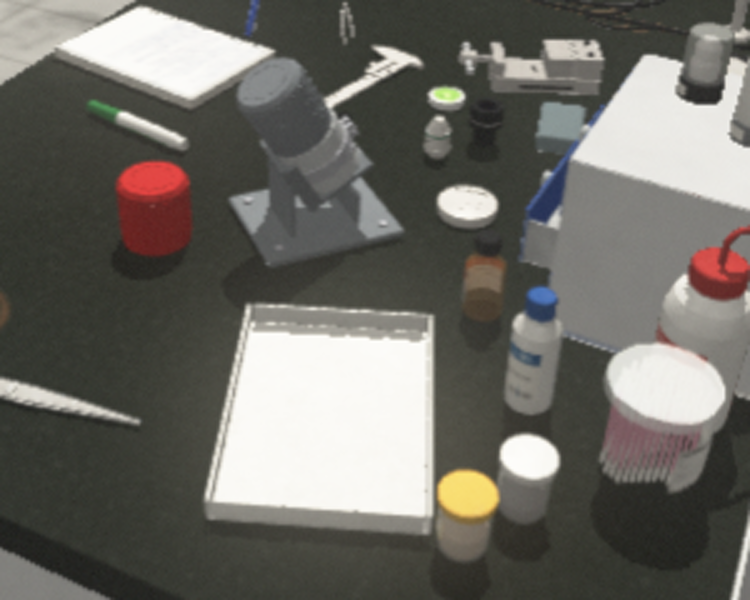

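View pics/t0c.png

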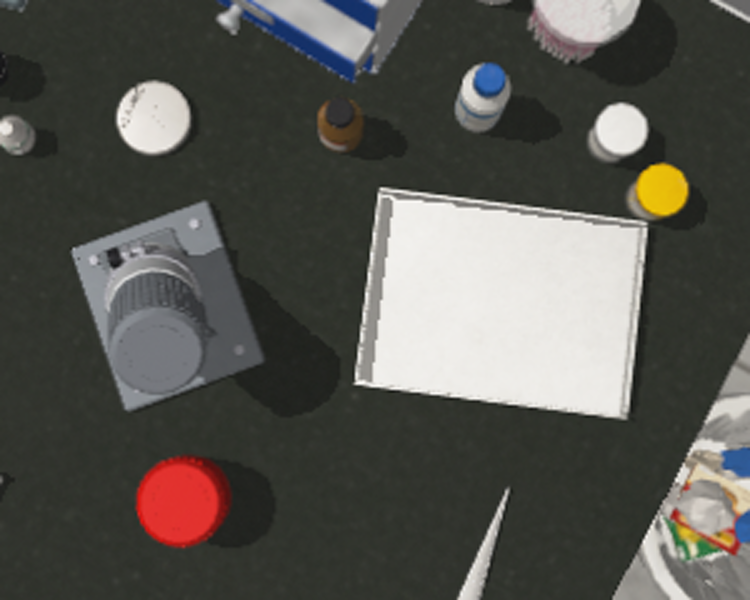

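```bash
cat >> h.py <<'E'
def tc(x,y): return (140+x/2.5-.3,100+y/2.5-.3)
def sc(x,y): return (140+x/2.5-.3,130+y/2.5-.3)
E
python3 - <<'E'
from h import *
for z in (.003,):
    C=np.array([atz('top',tc(*p),z) for p in [(72,250),(207,202),(263,362),(125,411)]])
    print(C.round(4),C.mean(0)); D=[C[(i+1)%4]-C[i] for i in range(4)]
    print([ (round(np.linalg.norm(d),4),round(np.degrees(np.arctan2(d[1],d[0])),1)) for d in D])
C=np.array([atz('side',sc(*p),.003) for p in [(230,203),(403,229),(268,264)]]);print('cr side',C.round(4))
C=np.array([atz('top',tc(*p),.02) for p in [(380,188),(648,226),(628,418),(356,384)]])
print(C.round(4),C.mean(0)); D=[C[(i+1)%4]-C[i] for i in range(4)]
print([ (round(np.linalg.norm(d),4),round(np.degrees(np.arctan2(d[1],d[0])),1)) for d in D])
C=np.array([atz('side',sc(*p),.02) for p in [(248,305),(434,314),(432,520),(208,514)]]);print(C.round(4),C.mean(0))
print('lidtop',tri(sc(272,92),tc(157,350)))
for n,h in (('lens_cleaner',0),('etchant_dropper',0),('test_block_round',0)):
    print(n,atz('side',ctrl.landmark_of('side',n)[0]['pixel'],h).round(3),atz('top',ctrl.landmark_of('top',n)[0]['pixel'],h).round(3))
print('lid origin lm',tri(ctrl.landmark_of('side','lid')[0]['pixel'],(203,228)))
print('red',atz('top',tc(184,502),.062))
print(ray('top',(280,210))[0])
E
```

```text
[[0.587  0.4481 0.003 ]
 [0.6218 0.3457 0.003 ]
 [0.5004 0.3047 0.003 ]
 [0.4656 0.408  0.003 ]] [0.54368626 0.37662903 0.003     ]
[(np.float64(0.1081), np.float64(-71.2)), (np.float64(0.1282), np.float64(-161.3)), (np.float64(0.109), np.float64(108.6)), (np.float64(0.1279), np.float64(18.3))]
cr side [[0.4655 0.4051 0.003 ]
 [0.6222 0.356  0.003 ]
 [0.499  0.3096 0.003 ]]
[[0.6274 0.2153 0.02  ]
 [0.5957 0.0152 0.02  ]
 [0.4533 0.036  0.02  ]
 [0.4825 0.2359 0.02  ]] [0.53973752 0.12561689 0.02      ]
[(np.float64(0.2026), np.float64(-99.0)), (np.float64(0.1439), np.float64(171.7)), (np.float64(0.2019), np.float64(81.7)), (np.float64(0.1463), np.float64(-8.1))]
[[0.4817 0.2341 0.02  ]
 [0.6288 0.2156 0.02  ]
 [0.5977 0.0124 0.02  ]
 [0.4548 0.0252 0.02  ]] [0.54077119 0.12182875 0.02      ]
lidtop (array([0.50501539, 0.36358683, 0.141946  ]), np.float64(0.001356827877737974))
lens_cleaner [0.687 0.139 0.   ] [0.695 0.141 0.   ]
etchant_dropper [0.676 0.25  0.   ] [0.678 0.251 0.   ]
test_block_round [0.679 0.375 0.   ] [0.689 0.387 0.   ]
lid origin lm (array([0.5288498 , 0.36864529, 0.10095869]), np.float64(0.0061520268242914395))
red [0.40220749 0.35716688 0.062     ]
[0.46859899 0.24819371 0.9326415 ]
```

```bash
cat >> h.py <<'E'
YAW=np.radians(18.6)
A=np.array([-.5*np.cos(YAW),-.5*np.sin(YAW),np.sqrt(.75)])
E2=np.array([-np.sin(YAW),np.cos(YAW),0]); E1=np.cross(E2,A)
def circ(c,r,e1=E1,e2=E2,n=72):
    th=np.linspace(0,2*np.pi,n); return c+r*(np.cos(th)[:,None]*e1+np.sin(th)[:,None]*e2)
def hullmask(n,P):
    m=np.zeros((420,560),np.uint8); cv2.fillConvexPoly(m,cv2.convexHull(np.round(proj(n,P)*16).astype(np.int32)),1,shift=4); return m>0
E
python3 - <<'E'
from h import *
from scipy.optimize import minimize
ctrl.snapshot('side');ctrl.snapshot('top')
M={}
for n in('side','top'):
    c=ctrl.cut_out(n,'lid'); tgt=proj(n,[.52,.368,.115])[0]
    M[n]=min(c,key=lambda d:np.hypot(*(np.array(d['pixel'])-tgt)))['pixels']; print(n,M[n].sum())
def cost(p):
    s=0
    for n in M:
        h=hullmask(n,np.r_[circ(p,.031),circ(p-.062*A,.031)]); s+=1-(h&M[n]).sum()/(h|M[n]).sum()
    return s
p0=np.array([.505,.3636,.142]); print(cost(p0))
r=minimize(cost,p0,method='Nelder-Mead',options=dict(initial_simplex=p0+np.r_[np.zeros((1,3)),np.eye(3)*.008])); print(r.x,r.fun)
out=[]
for n,(x0,y0) in (('side',(215,140)),('top',(165,170))):
    im=cv2.resize(ctrl.snapshot(n)[y0:y0+100,x0:x0+100],None,fx=4,fy=4,interpolation=2); im[cv2.resize(M[n][y0:y0+100,x0:x0+100].astype(np.uint8),(400,400))>0,2]//=2
    for p,col in((p0,(0,255,0)),(r.x,(0,0,255))):
        for q in (circ(p,.031),circ(p-.062*A,.031)):
            cv2.polylines(im,[np.round((proj(n,q)-[x0,y0])*4+1.5).astype(int).reshape(-1,1,2)],True,col,1)
    out.append(im)
cv2.imwrite('pics/ov.png',np.hstack(out))
E
```

```text
side 1024
top 1491
0.37686736856556924
[0.50254966 0.36302131 0.15076567] 0.24109531975966336
```

View pics/ov.png

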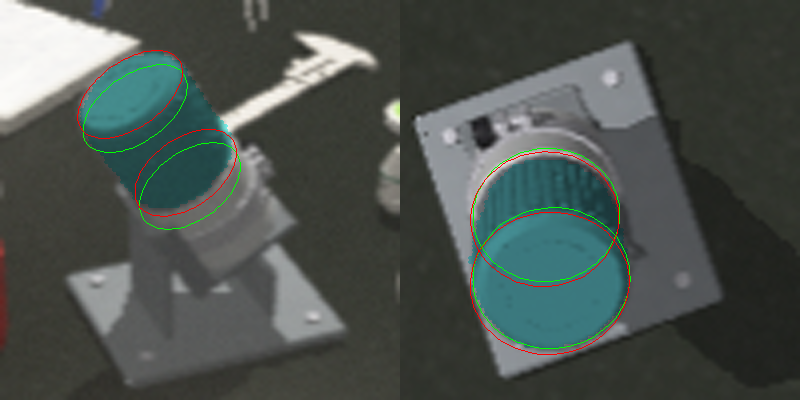

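```bash
cat >> h.py <<'E'
T=np.array([.5025,.3635,.150])
def cur():
    o=ctrl.get_obs(); return np.array(o['tool_pos']),Ro.from_euler('xyz',o['orientation'],degrees=True),o
def rel(p,R):
    q,Q,_=cur(); return np.round(Q.inv().apply(np.array(p)-q),4),np.round((Q.inv()*R).as_rotvec(degrees=True),2)
def tilt(R,x):  # minimal rotation bringing tool x on x
    a=R.apply([1,0,0]); c=np.cross(a,x); s=np.linalg.norm(c)
    return R if s<1e-9 else Ro.from_rotvec(c/s*np.arctan2(s,a@x))*R
E
python3 - <<'E'
from h import *
p,R,o=cur(); print(R.as_matrix().round(3))
W=tilt(Ro.from_euler('z',90,degrees=True)*R,-A); print(W.as_matrix().round(3))
print('via',rel([.50,-.1,.35],Ro.from_euler('z',45,degrees=True)*R))
print('pre',rel(T+.06*A,W))
E
```

```text
[[-0.    -0.332  0.943]
 [-0.     0.943  0.332]
 [-1.    -0.    -0.   ]]
[[ 0.474 -0.816 -0.331]
 [ 0.159 -0.29   0.944]
 [-0.866 -0.5   -0.007]]
via (array([-0.1234,  0.4145,  0.4384]), array([-45.,  -0.,  -0.]))
pre (array([0.0246, 0.8512, 0.5648]), array([-87.75, -23.18, -23.84]))
```

{"method": "drive_tool", "body": {
  "plan": [
    [[-0.1234,0.4145,0.4384],[-45,0,0],1],
    [[-0.1234,0.4145,0.4384],[-45,0,0],1],
    [[-0.1234,0.4145,0.4384],[-45,0,0],1],
    [[-0.1234,0.4145,0.4384],[-45,0,0],1],
    [[-0.1234,0.4145,0.4384],[-45,0,0],1],
    [[-0.1234,0.4145,0.4384],[-45,0,0],1],
    [[-0.1234,0.4145,0.4384],[-45,0,0],1],
    [[-0.1234,0.4145,0.4384],[-45,0,0],1],
    [[-0.1234,0.4145,0.4384],[-45,0,0],1],
    [[-0.1234,0.4145,0.4384],[-45,0,0],1],
    [[-0.1234,0.4145,0.4384],[-45,0,0],1],
    [[-0.1234,0.4145,0.4384],[-45,0,0],1],
    [[-0.1234,0.4145,0.4384],[-45,0,0],1],
    [[-0.1234,0.4145,0.4384],[-45,0,0],1],
    [[-0.1234,0.4145,0.4384],[-45,0,0],1],
    [[-0.1234,0.4145,0.4384],[-45,0,0],1]
  ]
}}

```text
clock: 3.68
tool_pos: [0.5026, -0.0959, 0.351]
orientation: [-52.0, 89.9, 12.6]
force: [0.0, -0.2, -0.2]
opening: 0.0874
```

Run:
```python
from h import *
p,R,o=cur(); print(p,o['joint_pos'],o['clock'])
R0=Ro.from_matrix([[0,-.332,.943],[0,.943,.332],[-1,0,0]])
W=tilt(Ro.from_euler('z',90,degrees=True)*R0,-A)
print('pre',rel(T+.06*A,W))
W2=W*Ro.from_rotvec([175,0,0],degrees=True)
print('pre2',rel(T+.06*A,W2))
```

```text
[ 0.50258876 -0.09594063  0.35104071] [ 1.12054489e+01  1.46306554e+00 -7.36045939e+00 -3.28786144e-03
 -8.10413402e+01 -3.65728341e+01] 3.6833
pre (array([0.1492, 0.2188, 0.3941]), array([-43.72, -11.28, -28.47]))
pre2 (array([0.1492, 0.2188, 0.3941]), array([126.67, -35.18,  12.19]))
```

```bash
cat >> h.py <<'E'
R0=Ro.from_matrix([[0,-.332,.943],[0,.943,.332],[-1,0,0]])
W=tilt(Ro.from_euler('z',90,degrees=True)*R0,-A)
rx=lambda d:Ro.from_rotvec([d,0,0],degrees=True)
E
python3 - <<'E'
from h import *
print('pre',rel(T+.06*A,W*rx(115)))
E
```

```text
pre (array([0.1492, 0.2188, 0.3941]), array([ 68.56, -31.21,  -6.  ]))
```

{"method": "drive_tool", "body": {
  "plan": [
    [[0.03,0.2188,0.3941],[68.56,-31.21,-6],1],
    [[0.03,0.2188,0.3941],[68.56,-31.21,-6],1],
    [[0.03,0.2188,0.3941],[68.56,-31.21,-6],1],
    [[0.03,0.2188,0.3941],[68.56,-31.21,-6],1],
    [[0.03,0.2188,0.3941],[68.56,-31.21,-6],1],
    [[0.03,0.2188,0.3941],[68.56,-31.21,-6],1],
    [[0.03,0.2188,0.3941],[68.56,-31.21,-6],1],
    [[0.03,0.2188,0.3941],[68.56,-31.21,-6],1],
    [[0.03,0.2188,0.3941],[68.56,-31.21,-6],1],
    [[0.03,0.2188,0.3941],[68.56,-31.21,-6],1],
    [[0.03,0.2188,0.3941],[68.56,-31.21,-6],1],
    [[0.08,0.2188,0.3941],[68.56,-31.21,-6],1],
    [[0.12,0.2188,0.3941],[68.56,-31.21,-6],1],
    [[0.1492,0.2188,0.3941],[68.56,-31.21,-6],1],
    [[0.1492,0.2188,0.3941],[68.56,-31.21,-6],1],
    [[0.1492,0.2188,0.3941],[68.56,-31.21,-6],1],
    [[0.1492,0.2188,0.3941],[68.56,-31.21,-6],1],
    [[0.1492,0.2188,0.3941],[68.56,-31.21,-6],1]
  ]
}}

```text
clock: 5.18
tool_pos: [0.5112, 0.329, 0.2336]
orientation: [27.9, 63.8, 24.6]
force: [-0.1, -1.0, 0.2]
opening: 0.0877
```

Run:
```python
from h import *
p,R,o=cur(); print(p,o['joint_pos'],o['clock'],(p-T)@A, np.cross(p-T,A))
print('grip',rel(T-.038*A,W*rx(115)))
```

```text
[0.51117977 0.32904332 0.23355578] [  58.20417803   -0.38532188  -40.31447355   28.39003436  -30.92096422
 -173.59219826] 5.1833 0.07374336107948125 [-0.01651491 -0.04711267 -0.01771272]
grip (array([ 0.1157,  0.0157, -0.0408]), array([ 1.59, -4.65, -0.87]))
```

Run:
```python
from h import *
print('pre',rel(T+.06*A,W*rx(100)))
```

```text
pre (array([ 0.018 ,  0.0173, -0.0487]), array([-13.4 ,  -4.51,  -1.47]))
```

{"method": "drive_tool", "body": {
  "plan": [
    [[0.018,0.0173,-0.0487],[-13.4,-4.51,-1.47],1],
    [[0.018,0.0173,-0.0487],[-13.4,-4.51,-1.47],1],
    [[0.018,0.0173,-0.0487],[-13.4,-4.51,-1.47],1],
    [[0.018,0.0173,-0.0487],[-13.4,-4.51,-1.47],1],
    [[0.018,0.0173,-0.0487],[-13.4,-4.51,-1.47],1],
    [[0.018,0.0173,-0.0487],[-13.4,-4.51,-1.47],1]
  ]
}}

```text
clock: 5.68
tool_pos: [0.4865, 0.3471, 0.2198]
orientation: [10.6, 62.3, 20.9]
force: [-0.1, 0.2, -0.2]
opening: 0.0876
```

Run:
```python
from h import *
p,R,o=cur(); print(p,o['joint_pos'],o['clock'],(p-T)@A, np.cross(p-T,A))
print('grip',rel(T-.038*A,W*rx(100)))
out=[]
for n,(x0,y0) in (('side',(205,110)),('top',(155,150))):
    im=cv2.resize(ctrl.snapshot(n)[y0:y0+133,x0:x0+133],None,fx=3,fy=3,interpolation=2)
    out.append(im)
cv2.imwrite('pics/pre.png',np.hstack(out))
```

```text
[0.4864623  0.34708422 0.2197661 ] [  61.57693218   -0.75210211  -46.30024635   39.35429699  -28.47980696
 -173.59759762] 5.6833 0.07063720876175836 [-0.00309021 -0.01917199 -0.00522149]
grip (array([ 0.1094,  0.0064, -0.0138]), array([ 0.68, -2.49, -0.71]))
```

View pics/pre.png

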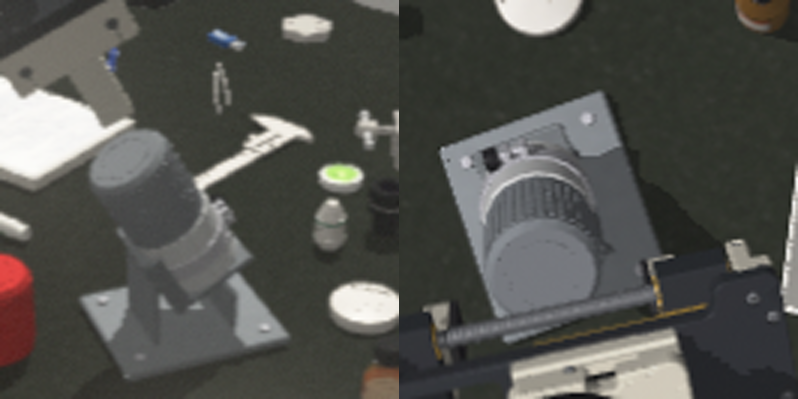

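Run:
```python
from h import *
print('pre',rel(T+.04*A,W*rx(65)))
```

```text
pre (array([ 0.0313,  0.0075, -0.0171]), array([-34.28,  -2.21,  -1.43]))
```

{"method": "drive_tool", "body": {
  "plan": [
    [[0.0,0.0075,-0.0171],[-34.28,-2.21,-1.43],1],
    [[0.0,0.0075,-0.0171],[-34.28,-2.21,-1.43],1],
    [[0.0,0.0075,-0.0171],[-34.28,-2.21,-1.43],1],
    [[0.0,0.0075,-0.0171],[-34.28,-2.21,-1.43],1],
    [[0.015,0.0075,-0.0171],[-34.28,-2.21,-1.43],1],
    [[0.0313,0.0075,-0.0171],[-34.28,-2.21,-1.43],1],
    [[0.0313,0.0075,-0.0171],[-34.28,-2.21,-1.43],1],
    [[0.0313,0.0075,-0.0171],[-34.28,-2.21,-1.43],1]
  ]
}}

```text
clock: 6.45
tool_pos: [0.4844, 0.3556, 0.1841]
orientation: [-25.9, 60.1, 18.3]
force: [-0.2, -0.1, 0.4]
opening: 0.0877
```

Run:
```python
from h import *
p,R,o=cur(); print(p,o['joint_pos'],o['clock'],(p-T)@A, np.cross(p-T,A))
print('grip',rel(T-.038*A,W*rx(65)))
```

```text
[0.48438019 0.35555229 0.18406777] [  56.17408209    1.46051829  -54.43627392   62.45892551  -20.20636876
 -159.00048847] 6.45 0.039357743891971136 [-0.00144981 -0.00045196 -0.00087655]
grip (array([0.0774, 0.0017, 0.001 ]), array([-0.14, -0.12,  0.1 ]))
```

{"method": "drive_tool", "body": {
  "plan": [
    [[0.01,0.0017,0.001],[0,0,0],1],
    [[0.02,0.0017,0.001],[0,0,0],1],
    [[0.03,0.0017,0.001],[0,0,0],1],
    [[0.04,0.0017,0.001],[0,0,0],1],
    [[0.05,0.0017,0.001],[0,0,0],1],
    [[0.06,0.0017,0.001],[0,0,0],1],
    [[0.07,0.0017,0.001],[0,0,0],1],
    [[0.0774,0.0017,0.001],[0,0,0],1],
    [[0.0774,0.0017,0.001],[0,0,0],1],
    [[0.0774,0.0017,0.001],[0,0,0],1]
  ]
}}

```text
clock: 7.28
tool_pos: [0.5222, 0.3711, 0.1317]
orientation: [-26.8, 61.5, 17.5]
force: [0.5, -0.6, 0.7]
opening: 0.0877
```

Run:
```python
from h import *
p,R,o=cur(); print(p,o['joint_pos'],o['clock'],o['force'],(p-T)@A, np.cross(p-T,A))
print('grip',rel(T-.038*A,W*rx(65)))
out=[]
for n,(x0,y0) in (('side',(205,110)),('top',(155,150))):
    im=cv2.resize(ctrl.snapshot(n)[y0:y0+133,x0:x0+133],None,fx=3,fy=3,interpolation=2)
    out.append(im)
cv2.imwrite('pics/g.png',np.hstack(out))
```

```text
[0.5221749  0.37111318 0.13165908] [  43.10095802    8.96173324  -54.48385456   87.5986436   -11.88522946
 -173.59539893] 7.2833 [ 0.48772663 -0.63272456  0.67469923] -0.026421475203593506 [ 0.0036682  -0.00834749  0.00047002]
grip (array([ 0.0118,  0.0031, -0.0083]), array([ 0.04, -1.62, -0.21]))
```

View pics/g.png

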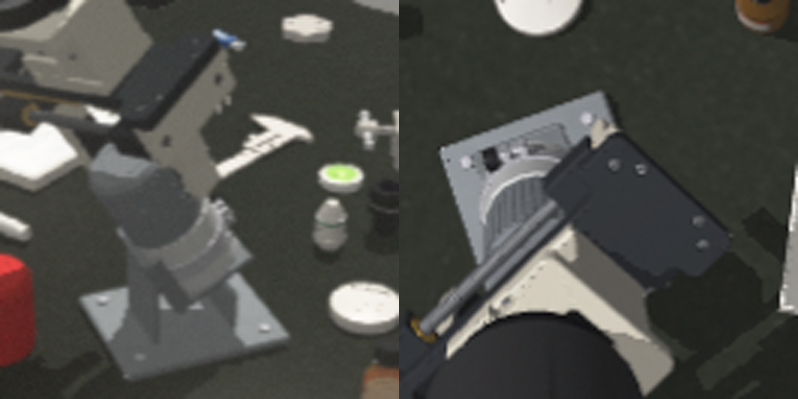

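```bash
cat > kin.py <<'E'
import numpy as np, itertools
from scipy.spatial.transform import Rotation as Ro
from scipy.optimize import least_squares
D=[([-54.0822,20.5444,.6818,0,-70.1375,-16.5091],[.22429817,-.63660741,.22658115],[72.4938,89.99984,91.9025]),
([11.2054,1.46307,-7.36046,-.0033,-81.04134,-36.57283],[.50258876,-.09594063,.35104071],[-52,89.9,12.6]),
([58.20418,-.38532,-40.31447,28.39003,-30.92096,-173.5922],[.51117977,.32904332,.23355578],[27.9,63.8,24.6]),
([61.57693,-.7521,-46.30025,39.35430,-28.4798,-173.5976],[.4864623,.34708422,.2197661],[10.6,62.3,20.9]),
([56.17408,1.46052,-54.43627,62.45893,-20.20637,-159.0005],[.48438019,.35555229,.18406777],[-25.9,60.1,18.3]),
([43.10096,8.96173,-54.48385,87.59864,-11.88523,-173.5954],[.5221749,.37111318,.13165908],[-26.8,61.5,17.5])]
r=lambda ax,a:Ro.from_euler(ax,a,degrees=True)
def Rt(q,s4,s6,k): return r('z',q[0])*r('y',q[1]-q[2])*r('x',s4*q[3])*r('y',-q[4])*r('x',s6*q[5]+k)
best=None
for s4,s6,k in itertools.product((1,-1),(1,-1),(0,90,180,270)):
    e=sum((Rt(q,s4,s6,k).inv()*r('xyz',o)).magnitude() for q,_,o in D)
    if best is None or e<best[0]: best=(e,s4,s6,k)
S=best[1:]
rows=lambda q:np.c_[ r('z',q[0]).as_matrix(), r('z',q[0]).apply(r('y',q[1]).apply([0,0,1])), (r('z',q[0])*r('y',q[1]-q[2])).as_matrix()[:,[0,2]], Rt(q,*S).apply([1,0,0])]
M=np.vstack([rows(q) for q,_,_ in D]); b=np.concatenate([p for _,p,_ in D])
X=np.linalg.lstsq(M,b,rcond=None)[0]
lo=np.array([-176,-82,-58.2,-173.8,-174.7,-.2+-.0]);LO=np.array([-176,-82,-58.2,-173.8,-174.7,-173.6]);HI=np.array([176,121.7,71.7,95.4,-.2,173.6])
def fk(q): return rows(q)@X, Rt(q,*S)
def ik(p,R,q0):  # free 6D solve within limits
    f=lambda q:np.r_[(fk(q)[0]-p)*10,(R.inv()*fk(q)[1]).as_rotvec()]
    s=least_squares(f,np.clip(q0,LO+.1,HI-.1),bounds=(LO,HI),x_scale=50.); return s.x,np.abs(s.fun).max()
if __name__=='__main__':
    print(best,X.round(4),(M@X-b).reshape(-1,3).round(4))
    from h import T,A,W,rx
    q=np.array(D[4][0])
    for d in (.04,.02,0,-.02,-.03,-.038):
        for g in (65,0,-90,-180,-250):
            x,e=ik(T+d*A,W*rx(g),np.r_[q[:5],np.clip(q[5]-(g-65),-170,170)]); print(d,g,x.round(1),round(e,4))
E
python3 kin.py
```

```text
(0.0037853604495106893, -1, -1, 270) [ 0.2773 -0.1741 -0.1733  0.5134  0.1542  0.1581  0.1446] [[ 0.0197  0.003   0.0325]
 [-0.0103  0.016  -0.0232]
 [-0.0451  0.0253 -0.0011]
 [-0.0368  0.0262 -0.0072]
 [ 0.0114 -0.008  -0.0086]
 [ 0.0769 -0.0897  0.0077]]
0.04 65 [  57.9    0.8  -52.7   57.3  -22.1 -154.8] 0.0
0.04 0 [ 57.9   0.8 -52.7  57.3 -22.1 -89.8] 0.0
0.04 -90 [ 57.9   0.8 -52.7  57.3 -22.1   0.2] 0.0
0.04 -180 [ 57.9   0.8 -52.7  57.3 -22.1  90.2] 0.0
0.04 -250 [ 57.9   0.8 -52.7  57.3 -22.1 160.2] 0.0
0.02 65 [  57.2    2.3  -55.7   67.8  -19.7 -165.4] 0.0
0.02 0 [  57.2    2.3  -55.7   67.8  -19.7 -100.4] 0.0
0.02 -90 [ 57.2   2.3 -55.7  67.8 -19.7 -10.4] 0.0
0.02 -180 [ 57.2   2.3 -55.7  67.8 -19.7  79.6] 0.0
0.02 -250 [ 57.2   2.3 -55.7  67.8 -19.7 149.6] 0.0
0 65 [  56.4    4.1  -57.9   76.1  -18.1 -173.6] 0.0163
0 0 [  56.5    4.   -58.2   78.5  -18.1 -111.2] 0.0069
0 -90 [ 56.5   4.  -58.2  78.5 -18.1 -21.2] 0.0069
0 -180 [ 56.5   4.  -58.2  78.5 -18.1  68.8] 0.0069
0 -250 [ 56.5   4.  -58.2  78.5 -18.1 138.8] 0.006
-0.02 65 [  55.5    6.4  -58.2   76.3  -16.7 -173.6] 0.0599
-0.02 0 [  55.5    6.4  -58.2   77.5  -16.7 -110.1] 0.0544
-0.02 -90 [ 55.5   6.4 -58.2  77.5 -16.7 -20.1] 0.0544
-0.02 -180 [ 55.5   6.4 -58.2  77.5 -16.7  69.9] 0.0544
-0.02 -250 [ 55.5   6.4 -58.2  77.5 -16.7 139.9] 0.0476
-0.03 65 [  55.     7.6  -58.2   76.3  -16.  -173.6] 0.0804
-0.03 0 [  55.     7.6  -58.2   77.2  -16.  -109.7] 0.0768
-0.03 -90 [ 55.    7.6 -58.2  77.2 -16.  -19.7] 0.0768
-0.03 -180 [ 55.    7.6 -58.2  77.2 -16.   70.3] 0.0768
-0.03 -250 [ 55.    7.6 -58.2  77.2 -16.  140.3] 0.0672
-0.038 65 [  54.6    8.6  -58.2   76.3  -15.5 -173.6] 0.0968
-0.038 0 [  54.6    8.6  -58.2   77.1  -15.5 -109.6] 0.0941
-0.038 -90 [ 54.6   8.6 -58.2  77.1 -15.5 -19.6] 0.0941
-0.038 -180 [ 54.6   8.6 -58.2  77.1 -15.5  70.4] 0.0941
-0.038 -250 [ 54.6   8.6 -58.2  77.1 -15.5 140.4] 0.0822
```

```bash
cat > patch.py <<'E'
s=open('kin.py').read()
a=s.index('rows=lambda'); b=s.index('M=np.vstack')
s=s[:a]+'''def rows(q):
    z=r('z',q[0]); f=z*r('y',q[1]-q[2]); w4=f*r('x',S[0]*q[3]); w5=w4*r('y',-q[4]); w6=Rt(q,*S)
    return np.c_[z.as_matrix(),z.apply(r('y',q[1]).apply([0,0,1])),f.as_matrix()[:,[0,2]],w5.as_matrix(),w6.as_matrix()[:,1:]][:,COL]
'''+s[b:]
s=s.replace("best=None\n","best=None;COL=list(range(11))\n",1)
open('kin.py','w').write(s)
E
python3 patch.py
python3 - <<'E'
import kin,numpy as np
for C in ([0,1,2,3,4,5,6],[0,1,2,3,4,5,6,7],[0,1,2,3,4,5,6,7,8],[0,1,2,3,4,5,6,9,10],[0,2,3,4,5,6,9,10],list(range(11)),[0,2,3,4,5,6,7]):
    kin.COL=C; M=np.vstack([kin.rows(q) for q,_,_ in kin.D]); X=np.linalg.lstsq(M,kin.b if False else np.concatenate([p for _,p,_ in kin.D]),rcond=None)[0]
    print(C,X.round(4),np.abs(M@X-np.concatenate([p for _,p,_ in kin.D])).max().round(4), np.linalg.cond(M).round(0))
E
```

```text
[0, 1, 2, 3, 4, 5, 6] [ 0.2773 -0.1741 -0.1733  0.5134  0.1542  0.1581  0.1446] 0.0897 27.0
[0, 1, 2, 3, 4, 5, 6, 7] [-0.      0.      0.1988  0.6016  0.4636 -0.      0.378  -0.1918] 0.0 33.0
[0, 1, 2, 3, 4, 5, 6, 7, 8] [-0.      0.      0.1988  0.6016  0.4636 -0.      0.378  -0.1918 -0.    ] 0.0 34.0
[0, 1, 2, 3, 4, 5, 6, 9, 10] [ 0.3087 -0.2799 -0.6112  0.6479  0.1312  0.158  -0.1491  0.079   0.0792] 0.0698 40.0
[0, 2, 3, 4, 5, 6, 9, 10] [ 0.1339  0.5284  0.5194  0.2986  0.0573  0.7154 -0.0654 -0.0813] 0.0975 25.0
[0, 1, 2, 3, 4, 5, 6, 7, 8, 9, 10] [-0.      0.      0.1988  0.6016  0.4636 -0.      0.378  -0.1918  0.
 -0.      0.    ] 0.0 70.0
[0, 2, 3, 4, 5, 6, 7] [ 0.      0.1988  0.6016  0.4636 -0.      0.378  -0.1918] 0.0 24.0
```

```bash
sed -i 's/COL=list(range(11))/COL=[0,2,3,4,5,6,7]/' kin.py
python3 - <<'E'
from h import *
import kin
rng=np.random.default_rng(0)
for d in (.06,.0,-.03,-.038,):
    sols=[]
    for i in range(60):
        q0=kin.LO+rng.random(6)*(kin.HI-kin.LO); 
        x,e=kin.ik(T+d*A,W,q0)
        if e<1e-4 and not any(np.abs(x-y).max()<1 for y in sols): sols.append(x)
    print(d); [print(x.round(1)) for x in sols]
# relaxed: ignoring roll, minimal-tilt
E
```

```text
0.06
[ 60.2  -0.6 -52.9  54.9 -24.  -89.2]
0.0
[  43.6    5.4  -56.7   88.9  -12.2 -110.1]
-0.03
-0.038
```

Run:
```python
from h import *
import kin
def best(d,LO,HI,w=1):
    b=None;rng=np.random.default_rng(1)
    for i in range(25):
        q0=np.clip(np.array([45,8,-54,80,-15,-90])+rng.normal(size=6)*25*(i>0),LO+.1,HI-.1)
        f=lambda q:np.r_[(kin.fk(q)[0]-(T+d*A))*100,(np.cross(kin.fk(q)[1].apply([1,0,0]),-A))*w]
        s=kin.least_squares(f,q0,bounds=(LO,HI),x_scale=50.)
        if b is None or s.cost<b.cost:b=s
    x=b.x; R=kin.fk(x)[1].apply([1,0,0]); 
    return x.round(1), 'tilt',np.degrees(np.arccos(-R@A)).round(2),'pos mm',((kin.fk(x)[0]-T-d*A)*1000).round(1),R.round(3)
for d in (-.01,-.02,-.025,-.03,-.038): print(d,*best(d,kin.LO,kin.HI))
print('nolimit')
HI=kin.HI.copy();LO=kin.LO.copy();HI[3]=170;LO[2]=-100;HI[4]=100
for d in (-.02,-.038): print(d,*best(d,LO,HI))
HI[4]=kin.HI[4];print(best(-.03,LO,HI));LO[2]=kin.LO[2];HI[4]=100;print(best(-.03,LO,HI));
```

```text
-0.01 [ 40.6   6.6 -56.5  95.4 -10.9 173.6] tilt 0.22 pos mm [-0.  0.  0.] [ 0.471  0.157 -0.868]
-0.02 [ 40.4   7.8 -56.   95.4 -10.8 173.6] tilt 0.97 pos mm [-0.  0.  0.] [ 0.463  0.149 -0.874]
-0.025 [  40.3    8.5  -55.7   95.4  -10.8 -173.6] tilt 1.34 pos mm [-0.  0.  0.] [ 0.459  0.144 -0.876]
-0.03 [ 40.2   9.1 -55.5  95.4 -10.8 173.6] tilt 1.7 pos mm [-0.  0.  0.] [ 0.455  0.14  -0.879]
-0.038 [ 40.1  10.1 -55.   95.4 -10.8 -26.3] tilt 2.27 pos mm [0. 0. 0.] [ 0.449  0.134 -0.883]
nolimit
-0.02 [ 35.    7.6 -56.1 108.3  -8.5 -78.4] tilt nan pos mm [ 0.  0. -0.] [ 0.474  0.159 -0.866]
-0.038 [ 28.    9.8 -54.  126.   -5.8 146. ] tilt 0.0 pos mm [-0. -0.  0.] [ 0.474  0.159 -0.866]
(array([ 30.9,   8.8, -55.1, 118.3,  -6.9, -45.6]), 'tilt', np.float64(nan), 'pos mm', array([0., 0., 0.]), array([ 0.474,  0.159, -0.866]))
(array([  30.9,    8.8,  -55.1,  118.3,   -6.9, -172.3]), 'tilt', np.float64(nan), 'pos mm', array([-0., -0., -0.]), array([ 0.474,  0.159, -0.866]))<stdin>:11: RuntimeWarning: invalid value encountered in arccos
```

```bash
cat >> h.py <<'E'
B=np.array([.448,.133,-.884]);B/=np.linalg.norm(B); WB=tilt(W,B)
E
python3 - <<'E'
from h import *
import kin
q=np.array([41,9,-55.5,92,-11,-150.])
for d in (-.034,-.028,-.02,0,.04):
    q,e=kin.ik(T+d*A,WB*rx(45),q); print(d,q.round(1),round(e,5))
print(rel(T-.027*A,WB*rx(45)),rel(T-.034*A,WB*rx(45)))
E
```

```text
-0.034 [  42.     9.7  -55.    91.   -11.6 -156.2] 0.0
-0.028 [  44.1    9.1  -55.    86.   -12.5 -153.2] 0.0
-0.02 [  46.9    8.3  -54.7   79.9  -13.9 -149.3] 0.0
0 [  52.6    6.3  -53.6   67.1  -17.4 -141.3] 0.0
0.04 [  60.3    2.3  -50.7   51.1  -24.5 -131. ] 0.0
(array([ 0.0012,  0.0031, -0.0083]), array([-1.993e+01,  7.800e-01, -1.000e-02])) (array([ 0.0082,  0.003 , -0.0081]), array([-1.993e+01,  7.800e-01, -1.000e-02]))
```

{"method": "drive_tool", "body": {
  "plan": [
    [[0.001,0.003,-0.0082],[-20,0.8,0],1],
    [[0.001,0.003,-0.0082],[-20,0.8,0],1],
    [[0.001,0.003,-0.0082],[-20,0.8,0],1],
    [[0.0045,0.003,-0.0081],[-20,0.8,0],1],
    [[0.0082,0.003,-0.0081],[-20,0.8,0],1],
    [[0.0082,0.003,-0.0081],[-20,0.8,0],1]
  ]
}}

```text
clock: 7.88
tool_pos: [0.5184, 0.369, 0.1205]
orientation: [-47.7, 62.2, 16.5]
force: [0.1, -0.4, -0.2]
opening: 0.0878
```

```bash
cat > st.py <<'E'
from h import *
p,R,o=cur(); print('p',p.round(4),'q',o['joint_pos'].round(1),'t',o['clock'],'f',o['force'].round(1),'m',o['moment'].round(2),'open',round(o['opening'],4))
print('d',((p-T)@A).round(4),'off mm',((p-T)@E1*1e3).round(1),((p-T)@E2*1e3).round(1),'x',R.apply([1,0,0]).round(3),'y',R.apply([0,1,0]).round(3))
E
python3 st.py
```

```text
p [0.5184 0.369  0.1205] q [  42.1    9.7  -55.    90.8  -11.6 -156. ] t 7.8833 f [ 0.1 -0.4 -0.2] m [-0.52  1.54 -0.01] open 0.0878
d -0.0339 off mm -0.2 0.2 x [ 0.448  0.133 -0.884] y [-0.818  0.459 -0.345]
```

Close, then a first turn of a few degrees.

{"method": "drive_tool", "body": {
  "plan": [
    [[0,0,0],[0,0,0],0],
    [[0,0,0],[0,0,0],0],
    [[0,0,0],[0,0,0],0],
    [[0,0,0],[0,0,0],0],
    [[0,0,0],[0,0,0],0],
    [[0,0,0],[0,0,0],0],
    [[-0.0001,0,0],[-7,0,0],0],
    [[-0.0003,0,0],[-14,0,0],0],
    [[-0.0004,0,0],[-20,0,0],0]
  ]
}}

```text
clock: 8.63
tool_pos: [0.5183, 0.369, 0.1211]
orientation: [-68.0, 62.1, 16.6]
force: [0.8, 0.2, 0.6]
opening: 0.0635
```

```bash
python3 st.py
```

```text
p [0.5183 0.369  0.1211] q [  42.2    9.6  -55.    90.4  -11.7 -135.4] t 8.6333 f [0.8 0.2 0.6] m [-0.42  1.52  0.02] open 0.0635
d -0.0334 off mm 0.1 0.2 x [ 0.448  0.133 -0.884] y [-0.893  0.125 -0.433]
```

{"method": "drive_tool", "body": {
  "plan": [
    [[-0.0001,0,0],[-7,0,0],0],
    [[-0.0003,0,0],[-14,0,0],0],
    [[-0.0004,0,0],[-21,0,0],0],
    [[-0.0005,0,0],[-28,0,0],0],
    [[-0.0007,0,0],[-35,0,0],0],
    [[-0.0008,0,0],[-42,0,0],0],
    [[-0.001,0,0],[-49,0,0],0],
    [[-0.0011,0,0],[-56,0,0],0],
    [[-0.0012,0,0],[-63,0,0],0],
    [[-0.0014,0,0],[-70,0,0],0],
    [[-0.0015,0,0],[-77,0,0],0],
    [[-0.0016,0,0],[-84,0,0],0],
    [[-0.0018,0,0],[-91,0,0],0],
    [[-0.0019,0,0],[-98,0,0],0],
    [[-0.002,0,0],[-105,0,0],0],
    [[-0.0022,0,0],[-112,0,0],0],
    [[-0.0023,0,0],[-119,0,0],0],
    [[-0.0024,0,0],[-126,0,0],0],
    [[-0.0026,0,0],[-133,0,0],0],
    [[-0.0027,0,0],[-140,0,0],0]
  ]
}}

```text
clock: 10.3
tool_pos: [0.5181, 0.3676, 0.1241]
orientation: [151.5, 62.1, 16.3]
force: [1.6, -4.4, 3.7]
opening: 0.0633
```

```bash
python3 st.py
```

```text
p [0.5181 0.3676 0.1241] q [ 43.2   9.3 -54.9  88.  -12.3   6.4] t 10.3 f [ 1.6 -4.4  3.7] m [-1.73  0.37 -0.98] open 0.0633
d -0.0304 off mm 1.0 -1.1 x [ 0.45   0.131 -0.883] y [ 0.651 -0.725  0.223]
```

{"method": "drive_tool", "body": {
  "plan": [
    [[-0.0001,0,0],[-7,0,0],0],
    [[-0.0003,0,0],[-14,0,0],0],
    [[-0.0004,0,0],[-21,0,0],0],
    [[-0.0005,0,0],[-28,0,0],0],
    [[-0.0007,0,0],[-35,0,0],0],
    [[-0.0008,0,0],[-42,0,0],0],
    [[-0.001,0,0],[-49,0,0],0],
    [[-0.0011,0,0],[-56,0,0],0],
    [[-0.0012,0,0],[-63,0,0],0],
    [[-0.0014,0,0],[-70,0,0],0],
    [[-0.0015,0,0],[-77,0,0],0],
    [[-0.0016,0,0],[-84,0,0],0],
    [[-0.0018,0,0],[-91,0,0],0],
    [[-0.0019,0,0],[-98,0,0],0],
    [[-0.002,0,0],[-105,0,0],0],
    [[-0.0022,0,0],[-112,0,0],0],
    [[-0.0023,0,0],[-119,0,0],0],
    [[-0.0024,0,0],[-126,0,0],0],
    [[-0.0026,0,0],[-133,0,0],0],
    [[-0.0027,0,0],[-140,0,0],0]
  ]
}}

```text
clock: 11.97
tool_pos: [0.5172, 0.3672, 0.1267]
orientation: [11.2, 62.0, 16.3]
force: [2.0, 0.3, -0.1]
opening: 0.0632
```

```bash
python3 st.py
python3 - <<'E'
from h import *
out=[]
for n,(x0,y0) in (('side',(205,110)),('top',(155,150))):
    im=cv2.resize(ctrl.snapshot(n)[y0:y0+133,x0:x0+133],None,fx=3,fy=3,interpolation=2)
    out.append(im)
cv2.imwrite('pics/turn.png',np.hstack(out))
E
```

```text
p [0.5172 0.3672 0.1267] q [ 44.2   9.  -54.9  85.8 -12.7 148.1] t 11.9667 f [ 2.   0.3 -0.1] m [-0.43  0.83 -0.11] open 0.0632
d -0.0277 off mm 1.4 -1.2 x [ 0.45   0.131 -0.883] y [-0.11   0.99   0.091]
```

View pics/turn.png

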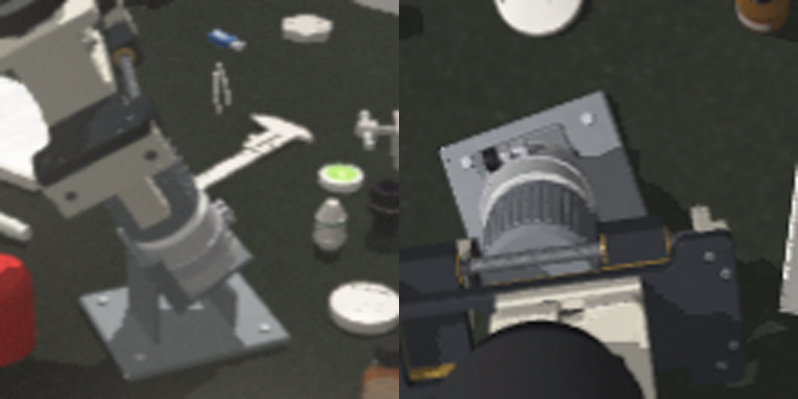

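{"method": "drive_tool", "body": {
  "plan": [
    [[0,0,0],[0,0,0],1],
    [[0,0,0],[0,0,0],1],
    [[0,0,0],[0,0,0],1],
    [[0,0,0],[7,0,0],1],
    [[0,0,0],[14,0,0],1],
    [[0,0,0],[21,0,0],1],
    [[0,0,0],[28,0,0],1],
    [[0,0,0],[35,0,0],1],
    [[0,0,0],[42,0,0],1],
    [[0,0,0],[49,0,0],1],
    [[0,0,0],[56,0,0],1],
    [[0,0,0],[63,0,0],1],
    [[0,0,0],[70,0,0],1],
    [[0,0,0],[77,0,0],1],
    [[0,0,0],[84,0,0],1],
    [[0,0,0],[91,0,0],1],
    [[0,0,0],[98,0,0],1],
    [[0,0,0],[105,0,0],1],
    [[0,0,0],[112,0,0],1],
    [[0,0,0],[119,0,0],1]
  ]
}}

```text
clock: 13.73
tool_pos: [0.5169, 0.3674, 0.1266]
orientation: [130.9, 62.1, 16.3]
force: [0.3, -0.9, -0.1]
opening: 0.0878
```

{"method": "drive_tool", "body": {
  "plan": [
    [[0,0,0],[7,0,0],1],
    [[0,0,0],[14,0,0],1],
    [[0,0,0],[21,0,0],1],
    [[0,0,0],[28,0,0],1],
    [[0,0,0],[35,0,0],1],
    [[0,0,0],[42,0,0],1],
    [[0,0,0],[49,0,0],1],
    [[0,0,0],[56,0,0],1],
    [[0,0,0],[63,0,0],1],
    [[0,0,0],[70,0,0],1],
    [[0,0,0],[77,0,0],1],
    [[0,0,0],[84,0,0],1],
    [[0,0,0],[91,0,0],1],
    [[0,0,0],[98,0,0],1],
    [[0,0,0],[105,0,0],1],
    [[0,0,0],[112,0,0],1],
    [[0,0,0],[119,0,0],1],
    [[0,0,0],[126,0,0],1],
    [[0,0,0],[133,0,0],1],
    [[0,0,0],[140,0,0],1]
  ]
}}

```text
clock: 15.4
tool_pos: [0.5168, 0.3673, 0.1265]
orientation: [-88.7, 62.1, 16.3]
force: [0.2, 0.0, 0.1]
opening: 0.0878
```

```bash
python3 st.py
```

```text
p [0.5168 0.3673 0.1265] q [  44.2    9.   -54.9   85.8  -12.7 -112. ] t 15.4 f [0.2 0.  0.1] m [-0.43  1.6   0.01] open 0.0878
d -0.0278 off mm 1.0 -1.0 x [ 0.45   0.132 -0.884] y [-0.854 -0.226 -0.468]
```

{"method": "drive_tool", "body": {
  "plan": [
    [[0,0,0],[7,0,0],1],
    [[0,0,0],[14,0,0],1],
    [[0,0,0],[21,0,0],1],
    [[0,0,0],[28,0,0],1],
    [[0,0,0],[35,0,0],1],
    [[0,0,0],[42,0,0],1],
    [[0,0,0],[46,0,0],1],
    [[0,0,0],[46,0,0],0],
    [[0,0,0],[46,0,0],0],
    [[0,0,0],[46,0,0],0],
    [[0,0,0],[46,0,0],0],
    [[0,0,0],[46,0,0],0],
    [[0,0,0],[46,0,0],0],
    [[-0.0001,0,0],[39,0,0],0],
    [[-0.0003,0,0],[32,0,0],0],
    [[-0.0004,0,0],[25,0,0],0],
    [[-0.0005,0,0],[18,0,0],0],
    [[-0.0007,0,0],[11,0,0],0],
    [[-0.0008,0,0],[4,0,0],0]
  ]
}}

```text
clock: 16.98
tool_pos: [0.5166, 0.3667, 0.1275]
orientation: [-85.1, 62.0, 16.2]
force: [-3.8, -3.7, 3.9]
opening: 0.0631
```

{"method": "drive_tool", "body": {
  "plan": [
    [[-0.0001,0,0],[-7,0,0],0],
    [[-0.0003,0,0],[-14,0,0],0],
    [[-0.0004,0,0],[-21,0,0],0],
    [[-0.0005,0,0],[-28,0,0],0],
    [[-0.0007,0,0],[-35,0,0],0],
    [[-0.0008,0,0],[-42,0,0],0],
    [[-0.001,0,0],[-49,0,0],0],
    [[-0.0011,0,0],[-56,0,0],0],
    [[-0.0012,0,0],[-63,0,0],0],
    [[-0.0014,0,0],[-70,0,0],0],
    [[-0.0015,0,0],[-77,0,0],0],
    [[-0.0016,0,0],[-84,0,0],0],
    [[-0.0018,0,0],[-91,0,0],0],
    [[-0.0019,0,0],[-98,0,0],0],
    [[-0.002,0,0],[-105,0,0],0],
    [[-0.0022,0,0],[-112,0,0],0],
    [[-0.0023,0,0],[-119,0,0],0],
    [[-0.0024,0,0],[-126,0,0],0],
    [[-0.0026,0,0],[-133,0,0],0],
    [[-0.0027,0,0],[-140,0,0],0]
  ]
}}

```text
clock: 18.65
tool_pos: [0.5162, 0.3665, 0.1313]
orientation: [134.6, 61.9, 16.2]
force: [-2.2, -1.7, 5.9]
opening: 0.0628
```

```bash
python3 st.py
```

```text
p [0.5162 0.3665 0.1313] q [ 45.4   8.6 -54.8  83.  -13.4  26.4] t 18.65 f [-2.2 -1.7  5.9] m [-0.74  0.99 -0.26] open 0.0628
d -0.0231 off mm 2.7 -1.6 x [ 0.452  0.132 -0.882] y [ 0.799 -0.498  0.336]
```

{"method": "drive_tool", "body": {
  "plan": [
    [[-0.0001,0,0],[-7,0,0],0],
    [[-0.0003,0,0],[-14,0,0],0],
    [[-0.0004,0,0],[-21,0,0],0],
    [[-0.0005,0,0],[-28,0,0],0],
    [[-0.0007,0,0],[-35,0,0],0],
    [[-0.0008,0,0],[-42,0,0],0],
    [[-0.001,0,0],[-49,0,0],0],
    [[-0.0011,0,0],[-56,0,0],0],
    [[-0.0012,0,0],[-63,0,0],0],
    [[-0.0014,0,0],[-70,0,0],0],
    [[-0.0015,0,0],[-77,0,0],0],
    [[-0.0016,0,0],[-84,0,0],0],
    [[-0.0018,0,0],[-91,0,0],0],
    [[-0.0019,0,0],[-98,0,0],0],
    [[-0.002,0,0],[-105,0,0],0],
    [[-0.0022,0,0],[-112,0,0],0],
    [[-0.0023,0,0],[-119,0,0],0],
    [[-0.0025,0,0],[-126,0,0],0]
  ]
}}

```text
clock: 20.15
tool_pos: [0.5149, 0.366, 0.1334]
orientation: [8.2, 61.9, 16.2]
force: [0.7, 0.6, -0.6]
opening: 0.0633
```

```bash
python3 st.py
python3 - <<'E'
from h import *
import kin
p,R,o=cur();q=o['joint_pos']
for s in (.01,.04,.08,.1):
    q,e=kin.ik(p+s*A,R,q); print(s,rel(p+s*A,R),q.round(1),e.round(5))
E
```

```text
p [0.5149 0.366  0.1334] q [ 46.3   8.3 -54.7  81.  -13.8 154. ] t 20.15 f [ 0.7  0.6 -0.6] m [-0.51  1.61  0.01] open 0.0633
d -0.0207 off mm 2.6 -1.6 x [ 0.452  0.131 -0.882] y [-0.156  0.986  0.067]
0.01 (array([-0.01  , -0.0003, -0.0003]), array([0., 0., 0.])) [ 49.4   7.3 -54.2  74.1 -15.5 158.3] 0.0
0.04 (array([-0.04  , -0.001 , -0.0012]), array([0., 0., 0.])) [ 56.5   4.4 -52.2  58.7 -20.9 168.1] 0.0
0.08 (array([-0.0799, -0.002 , -0.0024]), array([0., 0., 0.])) [ 62.1   0.3 -50.3  49.2 -27.2 173.6] 0.01099
0.1 (array([-0.0999, -0.0025, -0.003 ]), array([0., 0., 0.])) [ 64.3  -1.8 -50.1  47.7 -30.1 173.6] 0.02526
```

{"method": "drive_tool", "body": {
  "plan": [
    [[-0.004,-0.0001,-0.0001],[0,0,0],0],
    [[-0.008,-0.0002,-0.0002],[0,0,0],0],
    [[-0.012,-0.0003,-0.0003],[0,0,0],0],
    [[-0.016,-0.0004,-0.0005],[0,0,0],0],
    [[-0.02,-0.0005,-0.0006],[0,0,0],0],
    [[-0.025,-0.0006,-0.0007],[0,0,0],0],
    [[-0.03,-0.0007,-0.0009],[4,0,0],0],
    [[-0.04,-0.001,-0.0012],[8,0,0],0],
    [[-0.05,-0.0012,-0.0015],[12,0,0],0],
    [[-0.06,-0.0015,-0.0018],[17,0,0],0],
    [[-0.07,-0.0017,-0.0021],[22,0,0],0],
    [[-0.08,-0.002,-0.0024],[27,0,0],0],
    [[-0.09,-0.0022,-0.0027],[31,0,0],0],
    [[-0.095,-0.0024,-0.0028],[35,0,0],0],
    [[-0.095,-0.0024,-0.0028],[35,0,0],0]
  ]
}}

```text
clock: 21.4
tool_pos: [0.4696, 0.3514, 0.2169]
orientation: [43.5, 61.8, 16.4]
force: [-0.3, 0.5, -0.3]
opening: 0.0629
```

```bash
python3 st.py
python3 - <<'E'
from h import *
out=[]
for n,(x0,y0) in (('side',(205,90)),('top',(155,150))):
    im=cv2.resize(ctrl.snapshot(n)[y0:y0+133,x0:x0+133],None,fx=3,fy=3,interpolation=2)
    out.append(im)
cv2.imwrite('pics/lift.png',np.hstack(out))
E
```

```text
p [0.4696 0.3514 0.2169] q [ 64.4  -1.1 -48.3  43.6 -30.5 142.7] t 21.4 f [-0.3  0.5 -0.3] m [-0.5   1.62  0.02] open 0.0629
d 0.0755 off mm 3.1 -1.0 x [ 0.453  0.133 -0.882] y [0.378 0.867 0.325]
```

View pics/lift.png

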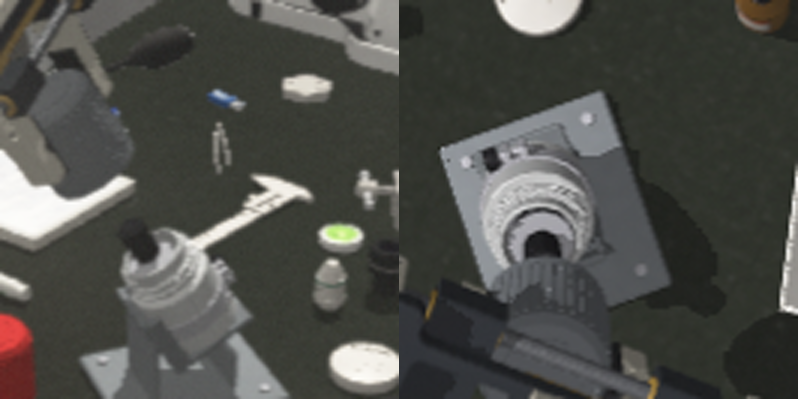

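```bash
cat >> h.py <<'E'
TC=np.array([.5400,.1237]);ty=np.radians(-8.6)
tray=lambda x,y:TC+np.array([np.cos(ty)*x-np.sin(ty)*y,np.sin(ty)*x+np.cos(ty)*y])
DN=np.array([0,0,-1.])
E
python3 - <<'E'
from h import *
import kin
p,R,o=cur();q=o['joint_pos']; V=tilt(R,DN); L=tray(0,.05); print(L,V.as_matrix().round(3))
for z in (.17,.06,.03):
    P=np.r_[L,z]; q,e=kin.ik(P,V,q); print(z,rel(P,V),q.round(1),e.round(5))
E
```

```text
[0.54747677 0.17313782] [[ 0.     0.451  0.892]
 [ 0.     0.892 -0.451]
 [-1.     0.     0.   ]]
0.17 (array([ 0.052 , -0.1403,  0.1318]), array([ -0.  ,  20.52, -19.19])) [ 46.7   8.3 -34.2  21.3 -45.5 173.6] 0.27098
0.06 (array([ 0.149 , -0.1757,  0.094 ]), array([ -0.  ,  20.52, -19.19])) [ 43.8  16.2 -41.7  25.  -29.5 173.6] 0.22534
0.03 (array([ 0.1755, -0.1853,  0.0836]), array([ -0.  ,  20.52, -19.19])) [ 42.7  18.8 -43.3  26.3 -25.1 173.6] 0.20766
```

Run:
```python
from h import *
import kin
p,R,o=cur();q0=o['joint_pos']; V=tilt(R,DN); L=tray(0,.05)
for g in (130,):
  q=q0.copy();q[5]-=g-40;q[3]=0;q[4]=-60
  for z in (.17,.06,.03):
    P=np.r_[L,z]; q,e=kin.ik(P,V*rx(g),q); print(z,rel(P,V*rx(g)),q.round(1),e.round(5))
```

```text
0.17 (array([ 0.052 , -0.1403,  0.1318]), array([126.85, -10.87, -33.29])) [ 37.1  13.6 -16.9   0.  -59.5  76.1] 0.0
0.06 (array([ 0.149 , -0.1757,  0.094 ]), array([126.85, -10.87, -33.29])) [ 37.1  20.4 -24.   -0.  -45.6  76.1] 0.0
0.03 (array([ 0.1755, -0.1853,  0.0836]), array([126.85, -10.87, -33.29])) [ 37.1  22.7 -25.5   0.  -41.8  76.1] 0.0
```

{"method": "drive_tool", "body": {
  "plan": [
    [[0.0026,-0.007,0.0066],[6.34,-0.54,-1.66],0],
    [[0.0052,-0.014,0.0132],[12.68,-1.09,-3.33],0],
    [[0.0078,-0.021,0.0198],[19.03,-1.63,-4.99],0],
    [[0.0104,-0.0281,0.0264],[25.37,-2.17,-6.66],0],
    [[0.013,-0.0351,0.033],[31.71,-2.72,-8.32],0],
    [[0.0156,-0.0421,0.0395],[38.05,-3.26,-9.99],0],
    [[0.0182,-0.0491,0.0461],[44.4,-3.8,-11.65],0],
    [[0.0208,-0.0561,0.0527],[50.74,-4.35,-13.32],0],
    [[0.0234,-0.0631,0.0593],[57.08,-4.89,-14.98],0],
    [[0.026,-0.0702,0.0659],[63.42,-5.43,-16.65],0],
    [[0.0286,-0.0772,0.0725],[69.77,-5.98,-18.31],0],
    [[0.0312,-0.0842,0.0791],[76.11,-6.52,-19.97],0],
    [[0.0338,-0.0912,0.0857],[82.45,-7.07,-21.64],0],
    [[0.0364,-0.0982,0.0923],[88.8,-7.61,-23.3],0],
    [[0.039,-0.1052,0.0989],[95.14,-8.15,-24.97],0],
    [[0.0416,-0.1122,0.1054],[101.48,-8.7,-26.63],0],
    [[0.0442,-0.1193,0.112],[107.82,-9.24,-28.3],0],
    [[0.0468,-0.1263,0.1186],[114.17,-9.78,-29.96],0],
    [[0.0494,-0.1333,0.1252],[120.51,-10.33,-31.63],0],
    [[0.052,-0.1403,0.1318],[126.85,-10.87,-33.29],0]
  ]
}}

```text
clock: 23.17
tool_pos: [0.5479, 0.1722, 0.1689]
orientation: [-18.1, 89.9, -175.1]
force: [-0.8, 0.6, 0.3]
opening: 0.063
```

```bash
python3 st.py
python3 - <<'E'
from h import *
p,R,o=cur();V=tilt(R,DN); L=tray(0,.05)
print(rel(np.r_[L,.17],V),rel(np.r_[L,.03],V))
out=[]
for n,(x0,y0) in (('side',(190,170)),('top',(235,130))):
    im=cv2.resize(ctrl.snapshot(n)[y0:y0+180,x0:x0+180],(400,400),interpolation=2)
    out.append(im)
cv2.imwrite('pics/overtray.png',np.hstack(out))
E
```

```text
p [0.5479 0.1722 0.1689] q [ 36.9  13.8 -16.8  -0.1 -59.5  76.1] t 23.1667 f [-0.8  0.6  0.3] m [-0.17  0.05  0.  ] open 0.063
d 0.0254 off mm -6.2 -195.8 x [-0.002 -0.    -1.   ] y [ 0.39  -0.921 -0.001]
(array([-0.0011, -0.001 , -0.    ]), array([-0.  ,  0.11,  0.04])) (array([ 0.1389, -0.0009, -0.0003]), array([-0.  ,  0.11,  0.04]))
```

View pics/overtray.png

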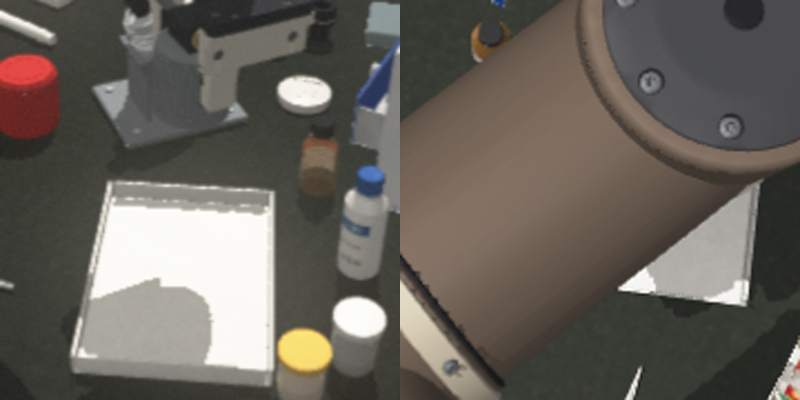

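{"method": "drive_tool", "body": {
  "plan": [
    [[0.02,-0.001,0],[0,0.1,0],0],
    [[0.04,-0.001,0],[0,0.1,0],0],
    [[0.06,-0.001,0],[0,0.1,0],0],
    [[0.08,-0.001,0],[0,0.1,0],0],
    [[0.1,-0.001,0],[0,0.1,0],0],
    [[0.115,-0.001,0],[0,0.1,0],0],
    [[0.125,-0.001,0],[0,0.1,0],0],
    [[0.131,-0.001,-0.0002],[0,0.1,0],0],
    [[0.134,-0.001,-0.0003],[0,0.1,0],0],
    [[0.135,-0.001,-0.0003],[0,0.1,0],0]
  ]
}}

```text
clock: 24.1
tool_pos: [0.5481, 0.1721, 0.0335]
orientation: [11.9, 90.0, -145.1]
force: [0.8, -0.1, -0.6]
opening: 0.0631
```

```bash
python3 st.py
python3 - <<'E'
from h import *
im=ctrl.snapshot('side')
out=[cv2.resize(im[170:350,190:370],(400,400),interpolation=2)]
cv2.imwrite('pics/low.png',out[0])
E
```

```text
p [0.5481 0.1721 0.0335] q [ 36.9  22.5 -25.3  -0.  -42.3  76. ] t 24.1 f [ 0.8 -0.1 -0.6] m [-0.12  0.12 -0.02] open 0.0631
d -0.092 off mm -73.7 -195.9 x [-0.001 -0.    -1.   ] y [ 0.39  -0.921  0.   ]
```

View pics/low.png

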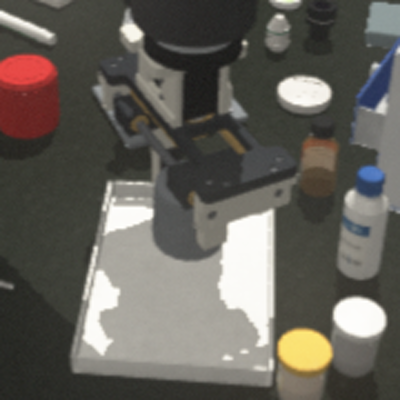

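{"method": "drive_tool", "body": {
  "plan": [
    [[0.001,0,0],[0,0,0],0],
    [[0.002,0,0],[0,0,0],0],
    [[0.003,0,0],[0,0,0],0],
    [[0.003,0,0],[0,0,0],0]
  ]
}}

```text
clock: 24.48
tool_pos: [0.5483, 0.1723, 0.031]
orientation: [-151.8, 90.0, 51.1]
force: [-0.9, -0.7, -1.4]
opening: 0.0628
```

{"method": "drive_tool", "body": {
  "plan": [
    [[0.001,0,0],[0,0,0],0],
    [[0.002,0,0],[0,0,0],0],
    [[0.003,0,0],[0,0,0],0],
    [[0.003,0,0],[0,0,0],0]
  ]
}}

```text
clock: 24.82
tool_pos: [0.5484, 0.1723, 0.0282]
orientation: [-171.4, 90.0, 31.6]
force: [-0.0, -0.6, 2.6]
opening: 0.0633
```

{"method": "drive_tool", "body": {
  "plan": [
    [[0.001,0,0],[0,0,0],0],
    [[0.001,0,0],[0,0,0],0],
    [[0.0,0,0],[0,0,0],1],
    [[0.0,0,0],[0,0,0],1],
    [[0.0,0,0],[0,0,0],1],
    [[0.0,0,0],[0,0,0],1],
    [[-0.01,0,0],[0,0,0],1],
    [[-0.025,0,0],[0,0,0],1],
    [[-0.045,0,0],[0,0,0],1],
    [[-0.075,0,0],[0,0,0],1],
    [[-0.11,0,0],[0,0,0],1],
    [[-0.15,0,0],[0,0,0],1]
  ]
}}

```text
clock: 25.82
tool_pos: [0.5474, 0.1716, 0.1792]
orientation: [7.7, 89.9, -149.3]
force: [0.9, 0.4, -0.7]
opening: 0.0876
```

```bash
python3 st.py
python3 - <<'E'
from h import *
out=[]
for n,(x0,y0) in (('side',(205,110)),('top',(155,150))):
    I=ctrl.snapshot(n)
    for m in('lid','carrier','sample_tray'): print(n,m,[(np.round(d['pixel']),round(d['confidence'],2)) for d in ctrl.landmark_of(n,m)][:3])
    im=cv2.resize(I[130:340,175:385] if n=='side' else I[130:330,160:360],(400,400),interpolation=2)
    out.append(im)
cv2.imwrite('pics/placed.png',np.hstack(out))
E
```

```text
p [0.5474 0.1716 0.1792] q [ 36.9  13.2 -16.2  -0.  -60.7  76. ] t 25.8167 f [ 0.9  0.4 -0.7] m [ 0.05 -0.07 -0.  ] open 0.0876
d 0.0346 off mm -1.6 -196.2 x [-0.001 -0.001 -1.   ] y [ 0.39  -0.921  0.   ]
side lid [(array([333., 253.]), 0.68), (array([276., 278.]), 0.65), (array([202., 224.]), 0.64)]
side carrier []
side sample_tray [(array([272., 298.]), 0.81)]
top lid []
top carrier []
top sample_tray []
```

View pics/placed.png

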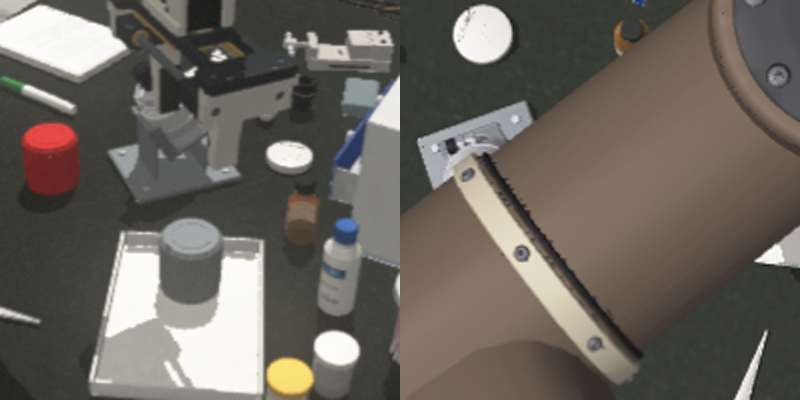

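```bash
cat >> h.py <<'E'
T=T+.0012*E1-.001*E2
E
python3 - <<'E'
from h import *
import kin
g=-170
p,R,o=cur();q=np.array([62,0,-50,45,-27,90.])
for d in (.06,.03,0,-.02,-.031):
    q,e=kin.ik(T+d*A,WB*rx(g),q); print(d,rel(T+d*A,WB*rx(g)),q.round(1),e.round(5))
s,w=rel(T+.06*A,WB*rx(g)); print([[ (s*k/14).round(3).tolist(),(w*k/14).round(1).tolist(),1] for k in range(1,15)])
E
```

```text
0.06 (array([-0.0256, -0.1953, -0.0042]), array([-74.56,  21.47,  21.08])) [ 62.8   0.4 -49.2  45.9 -28.   87.6] 0.0
0.03 (array([ 0.0003, -0.1941, -0.0192]), array([-74.56,  21.47,  21.08])) [ 58.6   3.3 -51.3  53.9 -22.8  82.3] 0.0
0 (array([ 0.0263, -0.193 , -0.0342]), array([-74.56,  21.47,  21.08])) [ 52.6   6.3 -53.5  66.7 -17.4  74.1] 0.0
-0.02 (array([ 0.0436, -0.1923, -0.0442]), array([-74.56,  21.47,  21.08])) [ 46.9   8.3 -54.6  79.4 -13.9  66.1] 0.0
-0.031 (array([ 0.0531, -0.1918, -0.0497]), array([-74.56,  21.47,  21.08])) [ 43.1   9.4 -54.9  88.  -12.1  60.8] 0.0
[[[-0.002, -0.014, -0.0], [-5.3, 1.5, 1.5], 1], [[-0.004, -0.028, -0.001], [-10.7, 3.1, 3.0], 1], [[-0.005, -0.042, -0.001], [-16.0, 4.6, 4.5], 1], [[-0.007, -0.056, -0.001], [-21.3, 6.1, 6.0], 1], [[-0.009, -0.07, -0.001], [-26.6, 7.7, 7.5], 1], [[-0.011, -0.084, -0.002], [-32.0, 9.2, 9.0], 1], [[-0.013, -0.098, -0.002], [-37.3, 10.7, 10.5], 1], [[-0.015, -0.112, -0.002], [-42.6, 12.3, 12.0], 1], [[-0.016, -0.126, -0.003], [-47.9, 13.8, 13.6], 1], [[-0.018, -0.14, -0.003], [-53.3, 15.3, 15.1], 1], [[-0.02, -0.153, -0.003], [-58.6, 16.9, 16.6], 1], [[-0.022, -0.167, -0.004], [-63.9, 18.4, 18.1], 1], [[-0.024, -0.181, -0.004], [-69.2, 19.9, 19.6], 1], [[-0.026, -0.195, -0.004], [-74.6, 21.5, 21.1], 1]]
```

{"method": "drive_tool", "body": {
  "plan": [
    [[-0.03,-0.014,0],[-5.3,1.5,1.5],1],
    [[-0.04,-0.028,-0.001],[-10.7,3.1,3.0],1],
    [[-0.04,-0.042,-0.001],[-16.0,4.6,4.5],1],
    [[-0.04,-0.056,-0.001],[-21.3,6.1,6.0],1],
    [[-0.04,-0.07,-0.001],[-26.6,7.7,7.5],1],
    [[-0.04,-0.084,-0.002],[-32.0,9.2,9.0],1],
    [[-0.04,-0.098,-0.002],[-37.3,10.7,10.5],1],
    [[-0.04,-0.112,-0.002],[-42.6,12.3,12.0],1],
    [[-0.04,-0.126,-0.003],[-47.9,13.8,13.6],1],
    [[-0.04,-0.14,-0.003],[-53.3,15.3,15.1],1],
    [[-0.04,-0.153,-0.003],[-58.6,16.9,16.6],1],
    [[-0.035,-0.167,-0.004],[-63.9,18.4,18.1],1],
    [[-0.03,-0.181,-0.004],[-69.2,19.9,19.6],1],
    [[-0.0256,-0.1953,-0.0042],[-74.56,21.47,21.08],1],
    [[-0.0256,-0.1953,-0.0042],[-74.56,21.47,21.08],1],
    [[-0.0256,-0.1953,-0.0042],[-74.56,21.47,21.08],1]
  ]
}}

```text
clock: 27.55
tool_pos: [0.4748, 0.3521, 0.201]
orientation: [97.1, 62.3, 16.2]
force: [0.1, 0.2, 0.8]
opening: 0.0879
```

```bash
python3 st.py
python3 - <<'E'
from h import *
g=-170
for d in (.06,-.031): print(d,rel(T+d*A,WB*rx(g)))
for n in('side','top'):
    ctrl.snapshot(n)
    for m in ('carrier','canister','lid'):
        print(n,m,[(np.round(d['pixel']),round(d['confidence'],2)) for d in ctrl.landmark_of(n,m)][:3],[(np.round(d['pixel']),round(d['confidence'],2)) for d in ctrl.cut_out(n,m)][:2])
    print('expect knob mid',proj(n,T-.021*A),'mouth',proj(n,T-.035*A))
    print('lid expect',proj(n,[.5484,.1723,.002]))
E
```

```text
p [0.4748 0.3521 0.201 ] q [ 62.8   0.4 -49.3  45.8 -28.1  87.6] t 27.55 f [0.1 0.2 0.8] m [-0.61  1.48 -0.04] open 0.0879
d 0.0591 off mm -1.6 -1.0 x [ 0.447  0.13  -0.885] y [0.878 0.127 0.462]
0.06 (array([-0.001 ,  0.0014, -0.0012]), array([0.02, 0.15, 0.11]))
-0.031 (array([ 0.0899,  0.0047, -0.0035]), array([0.02, 0.15, 0.11]))
side carrier [] [(array([253., 173.]), 0.73)]
side canister [(array([257., 170.]), 0.62)] [(array([265., 182.]), 0.79)]
side lid [(array([201., 224.]), 0.94), (array([276., 279.]), 0.57)] [(array([278., 269.]), 0.95), (array([201., 215.]), 0.84)]
expect knob mid [[252.36383636 169.83999859]] mouth [[255.5029391 174.2832139]]
lid expect [[274.29283402 278.48463495]]
top carrier [] []
top canister [(array([207., 229.]), 0.68)] [(array([204., 212.]), 0.86)]
top lid [(array([319., 221.]), 0.71)] [(array([319., 218.]), 0.83)]
expect knob mid [[201.69395468 234.12829041]] mouth [[201.41025513 230.49696127]]
lid expect [[315.12256142 217.65508171]]
```

{"method": "drive_tool", "body": {
  "plan": [
    [[0.01,0.0035,-0.0025],[0,0.15,0.1],1],
    [[0.02,0.0035,-0.0025],[0,0.15,0.1],1],
    [[0.03,0.0035,-0.0025],[0,0.15,0.1],1],
    [[0.04,0.0035,-0.0025],[0,0.15,0.1],1],
    [[0.05,0.0037,-0.0027],[0,0.15,0.1],1],
    [[0.06,0.004,-0.003],[0,0.15,0.1],1],
    [[0.07,0.0042,-0.0032],[0,0.15,0.1],1],
    [[0.08,0.0045,-0.0034],[0,0.15,0.1],1],
    [[0.086,0.0047,-0.0035],[0,0.15,0.1],1],
    [[0.09,0.0047,-0.0035],[0,0.15,0.1],1],
    [[0.09,0.0047,-0.0035],[0,0.15,0.1],1]
  ]
}}

```text
clock: 29.17
tool_pos: [0.5195, 0.3686, 0.1243]
orientation: [97.6, 62.1, 16.7]
force: [1.2, 0.1, -0.4]
opening: 0.0878
```

```bash
python3 st.py
python3 - <<'E'
from h import *
print(rel(T-.031*A,WB*rx(-170)))
out=[]
for n,(x0,y0) in (('side',(205,120)),('top',(155,190))):
    I=ctrl.snapshot(n)[y0:y0+100,x0:x0+100]
    out.append(cv2.resize(I,(400,400),interpolation=2))
cv2.imwrite('pics/knob.png',np.hstack(out))
E
```

```text
p [0.5195 0.3686 0.1243] q [ 43.    9.4 -54.8  88.1 -12.   60.8] t 29.1667 f [ 1.2  0.1 -0.4] m [-0.65  1.41 -0.03] open 0.0878
d -0.0311 off mm 1.3 0.4 x [ 0.448  0.134 -0.884] y [0.877 0.126 0.464]
(array([-0.0001, -0.0012,  0.0006]), array([-0.02, -0.08, -0.04]))
```

View pics/knob.png

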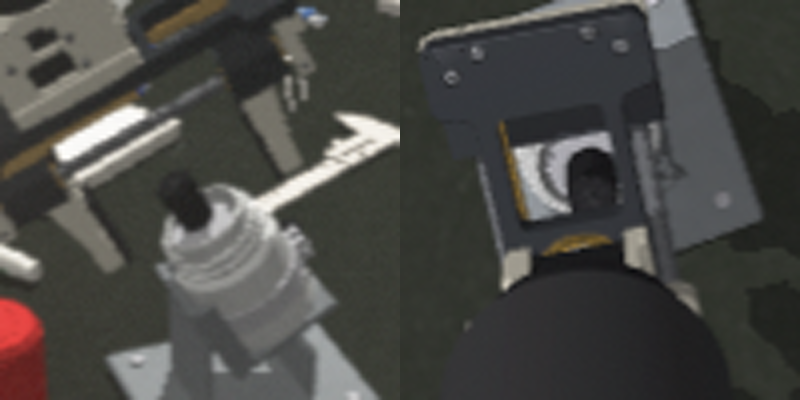

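{"method": "drive_tool", "body": {
  "plan": [
    [[-0.002,-0.001,0.0005],[0,0,0],1],
    [[-0.002,-0.001,0.0005],[0,0,0],0.6],
    [[-0.002,-0.001,0.0005],[0,0,0],0.4],
    [[-0.002,-0.001,0.0005],[0,0,0],0.3],
    [[-0.002,-0.001,0.0005],[0,0,0],0],
    [[-0.002,-0.001,0.0005],[0,0,0],0],
    [[-0.002,-0.001,0.0005],[0,0,0],0],
    [[-0.002,-0.001,0.0005],[0,0,0],0],
    [[-0.002,-0.001,0.0005],[0,0,0],0],
    [[-0.002,-0.001,0.0005],[0,0,0],0],
    [[-0.002,-0.001,0.0005],[0,0,0],0],
    [[-0.002,-0.001,0.0005],[0,0,0],0]
  ]
}}

```text
clock: 30.27
tool_pos: [0.5177, 0.3677, 0.1264]
orientation: [97.6, 62.1, 16.7]
force: [-2.0, 1.0, -0.7]
opening: 0.02
```

```bash
python3 st.py
python3 - <<'E'
from h import *
import kin
p,R,o=cur();q=o['joint_pos']
for s in (.03,.06,.08,.1,.12):
    q,e=kin.ik(p+s*A,R,q); print(s,rel(p+s*A,R),q.round(1),e.round(5))
E
```

```text
p [0.5177 0.3677 0.1264] q [ 43.6   9.1 -54.9  86.7 -12.3  61.6] t 30.2667 f [-2.   1.  -0.7] m [-0.54  2.21  0.12] open 0.02
d -0.0283 off mm 0.6 0.1 x [ 0.449  0.135 -0.883] y [0.877 0.125 0.464]
0.03 (array([-0.03  , -0.001 ,  0.0006]), array([0., 0., 0.])) [ 52.8   6.1 -53.5  66.3 -17.5  74.4] 0.0
0.06 (array([-0.06  , -0.002 ,  0.0013]), array([0., 0., 0.])) [ 58.7   3.2 -51.3  53.7 -22.9  82.5] 0.0
0.08 (array([-0.0799, -0.0027,  0.0017]), array([0., 0., 0.])) [ 61.6   1.2 -49.8  48.  -26.4  86.2] 0.0
0.1 (array([-0.0999, -0.0033,  0.0021]), array([0., 0., 0.])) [ 64.   -0.8 -48.4  43.7 -29.9  89. ] 0.0
0.12 (array([-0.1199, -0.004 ,  0.0025]), array([0., 0., 0.])) [ 66.2  -2.7 -47.1  40.4 -33.3  91.1] 0.0
```

Opening 20.0 mm means it is gripped across the flats. Draw it out along the axis.

{"method": "drive_tool", "body": {
  "plan": [
    [[-0.004,-0.0001,0.0001],[0,0,0],0],
    [[-0.01,-0.0003,0.0002],[0,0,0],0],
    [[-0.017,-0.0006,0.0004],[0,0,0],0],
    [[-0.024,-0.0008,0.0005],[0,0,0],0],
    [[-0.031,-0.001,0.0006],[0,0,0],0],
    [[-0.038,-0.0013,0.0008],[0,0,0],0],
    [[-0.045,-0.0015,0.0009],[0,0,0],0],
    [[-0.052,-0.0017,0.0011],[0,0,0],0],
    [[-0.059,-0.002,0.0012],[0,0,0],0],
    [[-0.066,-0.0022,0.0014],[0,0,0],0],
    [[-0.073,-0.0024,0.0015],[0,0,0],0],
    [[-0.08,-0.0027,0.0017],[0,0,0],0],
    [[-0.087,-0.0029,0.0018],[0,0,0],0],
    [[-0.094,-0.0031,0.002],[0,0,0],0],
    [[-0.1,-0.0033,0.0021],[0,0,0],0],
    [[-0.1,-0.0033,0.0021],[0,0,0],0]
  ]
}}

```text
clock: 31.6
tool_pos: [0.47, 0.3518, 0.2139]
orientation: [97.7, 62.0, 16.8]
force: [1.0, 0.7, -2.9]
opening: 0.0199
```

```bash
python3 st.py
python3 - <<'E'
from h import *
import kin
p,R,o=cur();q=o['joint_pos']; V=tilt(R,DN); C=tray(0,-.045); print(C,V.as_matrix().round(2))
for g in (0,20,40,60):
  for z in (.25,.08):
    P=np.r_[C,z]; x,e=kin.ik(P,V*rx(g),np.array([20,14,-17,0,-60,q[5]-g])); print(g,z,rel(P,V*rx(g)),x.round(1),e.round(5))
ctrl.snapshot('side')
d=ctrl.cut_out('side','carrier')
for k in d[:2]: ys,xs=np.where(k['pixels']); print(k['confidence'],k['pixel'],len(xs),xs.min(),xs.max(),ys.min(),ys.max())
print('exp base', proj('side',p-.076*A), 'knobtop',proj('side',p+.024*A))
E
```

```text
p [0.47   0.3518 0.2139] q [ 64.1  -0.9 -48.4  43.6 -30.   89. ] t 31.6 f [ 1.   0.7 -2.9] m [-0.62  1.93  0.07] open 0.0199
d 0.0725 off mm 0.9 0.3 x [ 0.449  0.136 -0.883] y [0.876 0.125 0.465]
[0.53327091 0.07920596] [[ 0.    0.99  0.16]
 [ 0.    0.16 -0.99]
 [-1.    0.    0.  ]]
0 0.25 (array([-0.0406,  0.0382,  0.2767]), array([ -0.  ,  -3.76, -27.73])) [ 29.3   6.9 -14.4   0.  -68.7 159.8] 0.0
0 0.08 (array([ 0.1096, -0.0408,  0.2874]), array([ -0.  ,  -3.76, -27.73])) [ 29.3  16.1 -27.3   0.  -46.6 159.8] 0.0
20 0.25 (array([-0.0406,  0.0382,  0.2767]), array([ 19.6 ,  -8.56, -26.79])) [ 29.3   6.9 -14.4  -0.  -68.7 139.8] 0.0
20 0.08 (array([ 0.1096, -0.0408,  0.2874]), array([ 19.6 ,  -8.56, -26.79])) [ 29.3  16.1 -27.3   0.  -46.6 139.8] 0.0
40 0.25 (array([-0.0406,  0.0382,  0.2767]), array([ 39.19, -13.28, -25.27])) [ 29.3   6.9 -14.4  -0.  -68.7 119.8] 0.0
40 0.08 (array([ 0.1096, -0.0408,  0.2874]), array([ 39.19, -13.28, -25.27])) [ 29.3  16.1 -27.3  -0.  -46.6 119.8] 0.0
60 0.25 (array([-0.0406,  0.0382,  0.2767]), array([ 58.76, -17.91, -23.16])) [ 29.3   6.9 -14.4   0.  -68.7  99.8] 0.0
60 0.08 (array([ 0.1096, -0.0408,  0.2874]), array([ 58.76, -17.91, -23.16])) [ 29.3  16.1 -27.3  -0.  -46.6  99.8] 0.0
0.73 [277.8, 266.1] 1262 259 291 245 289
0.68 [240.0, 149.2] 700 222 255 127 169
exp base [[248.62345531 163.83975526]] knobtop [[223.71597784 128.53421351]]
```

{"method": "drive_tool", "body": {
  "plan": [
    [[-0.01,0,0.004],[0,0,0],0],
    [[-0.02,0,0.012],[0,0,0],0],
    [[-0.025,0.003,0.025],[1,-0.4,-1.5],0],
    [[-0.03,0.006,0.042],[2.5,-1.1,-3.4],0],
    [[-0.035,0.008,0.06],[4,-1.8,-5.5],0],
    [[-0.038,0.011,0.078],[5.5,-2.4,-7.5],0],
    [[-0.04,0.013,0.096],[7,-3,-9.5],0],
    [[-0.041,0.016,0.114],[8.3,-3.6,-11.4],0],
    [[-0.041,0.018,0.132],[9.6,-4.2,-13.2],0],
    [[-0.041,0.021,0.15],[11,-4.8,-15],0],
    [[-0.041,0.023,0.168],[12.3,-5.4,-16.9],0],
    [[-0.041,0.026,0.186],[13.6,-6,-18.7],0],
    [[-0.041,0.028,0.204],[15,-6.6,-20.5],0],
    [[-0.041,0.031,0.222],[16.4,-7.2,-22.4],0],
    [[-0.041,0.033,0.24],[17.7,-7.7,-24.2],0],
    [[-0.041,0.035,0.256],[18.6,-8.1,-25.5],0],
    [[-0.0406,0.037,0.268],[19.2,-8.4,-26.4],0],
    [[-0.0406,0.0382,0.2767],[19.6,-8.56,-26.79],0],
    [[-0.0406,0.0382,0.2767],[19.6,-8.56,-26.79],0],
    [[-0.0406,0.0382,0.2767],[19.6,-8.56,-26.79],0]
  ]
}}

```text
clock: 33.37
tool_pos: [0.5335, 0.0786, 0.2487]
orientation: [-25.8, 89.9, -126.8]
force: [0.0, -0.1, -2.1]
opening: 0.0199
```

```bash
python3 st.py
python3 - <<'E'
from h import *
p,R,o=cur();V=tilt(R,DN); C=tray(0,-.045)
print(rel(np.r_[C,.25],V),rel(np.r_[C,.082],V))
I=ctrl.snapshot('side')
K=ctrl.cut_out('side','carrier')
for k in K[:2]:
    ys,xs=np.where(k['pixels']); print(k['confidence'],k['pixel'],len(xs),xs.min(),xs.max(),ys.min(),ys.max())
    print([(y,xs[ys==y].min(),xs[ys==y].max()) for y in range(ys.min(),ys.max()+1,4)])
print(ctrl.landmark_of('side','carrier'))
for h in (.024,0,-.04,-.076): print(h,proj('side',p+[0,0,h]))
P=p-[0,0,.076]; b=circ(P,.018,np.eye(3)[0],np.eye(3)[1]); print('base ext',proj('side',b).min(0),proj('side',b).max(0))
E
```

```text
p [0.5335 0.0786 0.2487] q [ 29.2   7.  -14.5   0.  -68.7 139.8] t 33.3667 f [ 0.  -0.1 -2.1] m [-0.11  0.07 -0.01] open 0.0199
d 0.1162 off mm -5.1 -278.9 x [-0.001 -0.001 -1.   ] y [ 0.982 -0.19  -0.001]
(array([-0.0013, -0.0003, -0.0005]), array([-0.  ,  0.08,  0.04])) (array([ 0.1667, -0.0002, -0.0008]), array([-0.  ,  0.08,  0.04]))
0.97 [273.3, 217.2] 1245 260 283 179 244
[(179, np.int64(270), np.int64(275)), (183, np.int64(266), np.int64(279)), (187, np.int64(266), np.int64(278)), (191, np.int64(267), np.int64(277)), (195, np.int64(266), np.int64(277)), (199, np.int64(263), np.int64(277)), (203, np.int64(261), np.int64(283)), (207, np.int64(262), np.int64(283)), (211, np.int64(262), np.int64(283)), (215, np.int64(260), np.int64(282)), (219, np.int64(261), np.int64(283)), (223, np.int64(260), np.int64(283)), (227, np.int64(260), np.int64(283)), (231, np.int64(261), np.int64(283)), (235, np.int64(260), np.int64(283)), (239, np.int64(260), np.int64(282)), (243, np.int64(264), np.int64(278))]
[{'pixel': [271.1, 233.6], 'confidence': 0.67}]
0.024 [[272.07235073 180.89119298]]
0 [[271.80778544 195.49326186]]
-0.04 [[271.39111442 218.49744529]]
-0.076 [[271.03997143 237.89050792]]
base ext [259.17986728 230.79350383] [282.89223866 245.3094065 ]
```

{"method": "drive_tool", "body": {
  "plan": [
    [[0.015,-0.0002,-0.0005],[0,0,0],0],
    [[0.03,-0.0002,-0.0005],[0,0,0],0],
    [[0.05,-0.0002,-0.0006],[0,0,0],0],
    [[0.07,-0.0002,-0.0006],[0,0,0],0],
    [[0.09,-0.0002,-0.0006],[0,0,0],0],
    [[0.11,-0.0002,-0.0007],[0,0,0],0],
    [[0.13,-0.0002,-0.0007],[0,0,0],0],
    [[0.145,-0.0002,-0.0008],[0,0.1,0],0],
    [[0.156,-0.0002,-0.0008],[0,0.1,0],0],
    [[0.163,-0.0002,-0.0008],[0,0.1,0],0],
    [[0.1665,-0.0002,-0.0008],[0,0.1,0],0],
    [[0.1665,-0.0002,-0.0008],[0,0.1,0],0]
  ]
}}

```text
clock: 34.52
tool_pos: [0.5328, 0.0806, 0.0825]
orientation: [-150.6, 90.0, 108.6]
force: [0.3, 0.2, -1.6]
opening: 0.02
```

{"method": "drive_tool", "body": {
  "plan": [
    [[0.001,0,0],[0,0,0],0],
    [[0.002,0,0],[0,0,0],0],
    [[0.003,0,0],[0,0,0],0],
    [[0.003,0,0],[0,0,0],0]
  ]
}}

```text
clock: 34.85
tool_pos: [0.533, 0.0807, 0.0798]
orientation: [171.1, 89.9, 70.3]
force: [-0.5, -0.2, -2.2]
opening: 0.0201
```

{"method": "drive_tool", "body": {
  "plan": [
    [[0.001,0,0],[0,0,0],0],
    [[0.002,0,0],[0,0,0],0],
    [[0.003,0,0],[0,0,0],0],
    [[0.003,0,0],[0,0,0],0]
  ]
}}

```text
clock: 35.18
tool_pos: [0.5341, 0.0812, 0.0784]
orientation: [134.2, 89.8, 33.4]
force: [-3.7, 1.7, 10.6]
opening: 0.0199
```

{"method": "drive_tool", "body": {
  "plan": [
    [[-0.0003,0,0],[0,0,0],0],
    [[-0.0003,0,0],[0,0,0],0],
    [[-0.0003,0,0],[0,0,0],0.6],
    [[-0.0003,0,0],[0,0,0],0.6],
    [[-0.0003,0,0],[0,0,0],0.6],
    [[-0.0003,0,0],[0,0,0],0.6],
    [[-0.01,0,0],[0,0,0],0.6],
    [[-0.03,0,0],[0,0,0],0.6],
    [[-0.06,0,0],[0,0,0],0.6],
    [[-0.1,0,0],[0,0,0],0.6],
    [[-0.14,0,0],[0,0,0],0.6],
    [[-0.17,0,0],[0,0,0],0.6]
  ]
}}

```text
clock: 36.18
tool_pos: [0.5341, 0.0808, 0.2529]
orientation: [124.2, 89.6, 23.4]
force: [0.7, -0.1, 0.0]
opening: 0.0525
```

{"method": "drive_tool", "body": {
  "plan": [
    [[0,-0.04,0],[0,0,0],0.6],
    [[0,-0.08,0],[0,0,0],0.6],
    [[0,-0.1,0],[0,0,0],0.6],
    [[0,-0.1,0],[0,0,0],0.6]
  ]
}}

```text
clock: 36.52
tool_pos: [0.4328, 0.0993, 0.2538]
orientation: [133.3, 89.5, 32.6]
force: [0.1, -0.4, 0.1]
opening: 0.0523
```

```bash
python3 st.py
python3 - <<'E'
from h import *
I=ctrl.snapshot('side')
for m in('lid','carrier','sample_tray','lens_cleaner','etchant_dropper','test_block_round'):
    print(m,[(atz('side',d['pixel'],.002).round(3),round(d['confidence'],2)) for d in ctrl.landmark_of('side',m)][:3])
J=ctrl.snapshot('top')
a=cv2.resize(I[130:340,175:385],(400,400),interpolation=2);b=cv2.resize(J[100:310,200:410],(400,400),interpolation=2)
cv2.imwrite('pics/end.png',np.hstack([a,b]))
E
```

```text
p [0.4328 0.0993 0.2538] q [ 3.860e+01 -3.400e+00 -2.460e+01  1.000e-01 -6.830e+01  1.307e+02] t 36.5167 f [ 0.1 -0.4  0.1] m [-0.22  0.06  0.03] open 0.0523
d 0.1651 off mm -79.5 -227.2 x [ 0.008  0.005 -1.   ] y [ 0.983 -0.185  0.007]
lid [(array([0.553, 0.17 , 0.002]), 0.85), (array([0.532, 0.58 , 0.002]), 0.67), (array([0.396, 0.348, 0.002]), 0.63)]
carrier [(array([0.534, 0.084, 0.002]), 0.71)]
sample_tray [(array([0.543, 0.123, 0.002]), 0.87)]
lens_cleaner [(array([0.686, 0.136, 0.002]), 0.9)]
etchant_dropper [(array([0.678, 0.255, 0.002]), 0.59)]
test_block_round [(array([0.684, 0.377, 0.002]), 0.83)]
```

View pics/end.png

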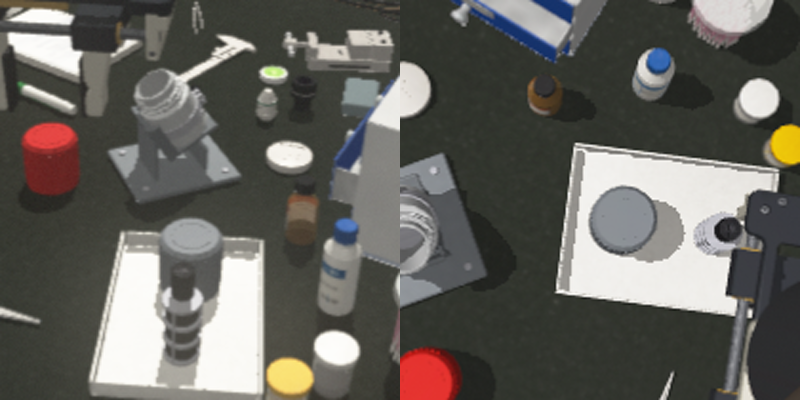

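Both pieces stand upright in the tray: the lid is at about (228, 220) in the right-hand picture and the carrier at about (715, 235). The tray, bottles and test block are where they were, and the gripper is clear.

```bash
python3 -c "
from plant import ctrl
print(ctrl.close_job())"
```

```text
the job is handed in; nothing more can be done
None
```

The job is done and handed in at about 37 s of the 72 s allowed; no verdict was reported.

- **Lid:** I unscrewed it about 615° in two strokes with a regrasp between them, drew it off along the leaning axis, and set it down in the tray.
- **Carrier:** I gripped it by the knob (opening 20.0 mm, matching the flats), drew it 100 mm along the axis, and set it down beside the lid. The weight on the wrist matched the carrier before I lowered it.

**Last checks**
- The final pictures show the lid and carrier upright and well inside the rim, the tray flat, and the gripper clear and open.
- The side camera put the lid at about (0.553, 0.170) m and the carrier at about (0.534, 0.084) m. The tray centre is at about (0.543, 0.123) m.
- The two bottles and the round test block measured within a few mm of their starting positions, which is inside the measuring noise; the block's two starting readings already differed by over 10 mm.

**What did not go to plan**
- The arm stopped at its joint 6 limit three times during the first approach, and I replanned the wrist angle. Because of the joint 4 limit, I gripped the lid about 2° off its axis. Forces stayed at about 6 N or less at each check while turning.
- When I set the carrier down, the floor pushed back with about 11 N, so I backed off slightly before releasing.
- The lid's position in the pictures and where I set it down differ by about 5 mm. I put that down to measuring noise.

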